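# Put the upturned tray back in the free lane

### The arm

A 6-joint arm with a two-finger parallel gripper is mounted at the origin on the work surface. World frame = base frame: x ahead of the robot, y to its left, z up, the work surface at z = 0. Lengths are in m, angles in rad, forces in N, time in s.
With the tool pointing down it reaches from about 0.375 to 0.825 m from the base axis. Payload 5.5 kg.
Tool frame: the origin (TCP) lies midway between the tips of the shut fingers; the grasp point (between the pads) lies 19 mm behind it (pinch_z is the distance from the TCP to the grasp point, in m); z points along the fingers, y is the direction in which the jaws open and shut (so a half turn about z gives the same grasp; the last joint's range is limited). The gripper opens to 85 mm and grips with 20 to 120 N. Pads are 22 mm wide; open, the fingers measure 114 mm over their backs; the gripper's body (76 mm by 85 mm) begins 54 mm behind the grasp point. The pads swing forward as they close: fully open they stand 13 mm farther back than shut.
Start: joints at [1.293, 0.314, -0.047, 1.21, 0, 1.571], TCP at [0.165, 0.577, 0.231] pointing down, gripper open.
Joint ranges: [-2.67, 2.67], [-0.69, 1.73], [-1.03, 1.25], [-2.08, 2.16], [-1.42, 1.45], [-3.14, 3.14]. Speed limits (rad/s): [2.39, 2.39, 3.01, 3.14, 3.14, 3.14].

### API

Orientations are given as [roll, pitch, yaw] about the fixed x, y, z axes, in that order (R = Rz(yaw) Ry(pitch) Rx(roll)).
In Python, from workcell import * gives the robot as it stands. The module is installed in compiled form; this text tells all that it offers.
- The arm moves only by the tool drive_tool, never from a script. Its argument "commands" is one flat list of numbers, 7 for each row, row after row: the gripper's target within -1 to 1 (fully open at 1, half-way at 0, shut at -1), then the shift along the tool's x, y, z in cm, then the turn, a rotation vector about the tool's x, y, z in rad. In form: [hand, dx, dy, dz, rx, ry, rz, hand, dx, dy, dz, rx, ry, rz, ...]. A call has exactly 10 rows; each row shifts and turns the commanded pose from where the row before left it, along the tool's axes as they then stand; what a row does not reach is not made up. A row lasts 1/10 s, in which the tool goes at most 50 mm and 8.59 degrees, less where a joint would pass 70% of its speed; a pose out of reach is approached as far as the arm can. A call is refused whole if a number of a shift passes 5 or a number of a turn 0.15, either way. A call with a gripper value outside its range is refused whole. The fingers move at their own pace and stop on an object; "newtons" is the grip in N (left out, the last holds). Time passes only in rows, so rows that do not move let the fingers close, or fill a call up. It gives the time, the measured TCP pose, the force and the opening at its end, in the units of the state.
- state(): the state, without advancing time (a new reading comes with each control period).
- camera(name): name is "side" or "top"; returns the picture (420x560x3 uint8, red, green, blue); there is no depth.
- camera_params(name): a dict with "K" (3x3 intrinsics, pixels), "R" (3x3) and "t" (3): a world point X has camera coordinates R X + t. Camera axes: x right, y down, z forward; pixel columns grow to the right and rows downward; lengths in m; the calibration is good to about 2 mm. A picture is of the moment at which its call begins. camera_params takes no time and is no camera call.
- job_done(): hands the job in, once; it reports no verdict.
Trained networks look in the newest picture that a camera, given by its name, has taken for a name from the list of things; names that differ only in an ending like _2 or _b are one class to them, and where a whole thing is asked for, a point or a joint stands for the part that bears it (a point fixed in the world has none). Each returns a list of dicts, best first, with "conf" (0 to 1); they miss things now and then, are a little off and sometimes report something else, mostly with a low value. They report only what shows in the picture. A call takes as long as a camera call.
- outline_of(camera, thing): "region" (420x560 bool, what is visible of it) and "bbox" ([centre column, centre row, width, height] in pixels, round what is visible of it).
The state is a dict: "clock": time; "joint_pos": joint angles; "joint_velocities": joint speeds; "tau": joint torques, N m; "tcp_pos": TCP position; "ee_rot": TCP orientation; "contact_force": force on the tool from outside, world axes, zero at the start; "torque": the same for the moment, N m; "finger_gap": opening from 0.0 (shut) to 1.0 (fully open).
Only numpy, scipy, OpenCV 4.12 (cv2) and the standard library are available. Lean on these libraries where they do the work, as an engineer would, in place of code of your own. Each camera call takes 0.05 s, during which the arm holds its last target.

### The job

One of the two small wooden trays lying on the table is bottom up. Turn that one over and put it in the free lane of the sloping rack (for example by tipping it end over end down the slope), so that it lies flat on the slope the right way up with its lower end right against the stop, like the two trays beside it. Leave those two, the other tray and everything else on the table where they are.

Things in the scene. Friction and masses are not known exactly. Their poses are not given: they have to be found in the camera images.
- tray: The empty pale wooden tray that lies bottom up on the table: an open box, 120 mm long along its own y, 58 mm wide along x, 30 mm high, walls and floor 6 mm thick; origin at the centre of its underside (outer face of the floor), own z pointing out of the open side. At the start z points down and the origin is 30 mm above the table. About 0.1 kg; both ends alike.
- tray_buckles: The other pale wooden tray lying on the bare table, the right way up with three dark steel buckles fixed in it: 120 mm long along its own y, 58 mm wide along x, 30 mm high, walls and floor 6 mm thick; origin at the centre of its underside (outer face of the floor), own z pointing out of the open side. Stays where it is; the two trays swap places from start to start.
- tray_bobbins: Tray of the same kind holding four dark bobbins, lying the right way up in one of the three lanes of the rack, its lower end against the stop: 120 mm long along its own y, 58 mm wide along x, 30 mm high, walls and floor 6 mm thick; origin at the centre of its underside (outer face of the floor), own z pointing out of the open side. 0.3 kg.
- tray_chalk: Tray of the same kind holding three white chalk blocks, lying the right way up in another lane of the rack, its lower end against the stop: 120 mm long along its own y, 58 mm wide along x, 30 mm high, walls and floor 6 mm thick; origin at the centre of its underside (outer face of the floor), own z pointing out of the open side. 0.3 kg.
- rack: Fixed wooden rack with three sloping lanes side by side, 240 mm wide along its x, about 210 mm deep along its y; origin on the table under its middle, z up. The flat deck slopes 22 degrees, down towards the rack's own -y. Lanes are 78 mm apart and 72 mm wide inside; the rails between are 6 mm wide, 14 mm high and cover only the lower 150 mm of the slope.
- foot (a point): On the deck at the stop face, middle of the rack's width: rack y = -95 mm, height 20 mm. Here a stop strip, 24 mm high and square to the deck, runs across all lanes.
- head (a point): On the deck at its open upper edge, middle of the rack's width, 215 mm up the slope from the stop: rack y = +104 mm, height 100 mm; no back board. Bare wood, friction about 0.5 to 0.7: a tray laid on the slope stays put and must be pushed down (about 1 N); a tray stood upright on its end on the slope falls over downhill.
- lane_near (a point): Point on the deck of the lane nearest the robot (rack x = -78 mm): where the centre of a tray's underside is when the tray lies flat in the lane against the stop. 60.5 mm up the slope from the stop, at rack y = -39 mm, height 43 mm. Axes are the rack's.
- lane_mid (a point): The same point of the middle lane (rack x = 0).
- lane_far (a point): The same point of the lane farthest from the robot (rack x = +78 mm).
- cone_grey: Bystander: grey thread cone, 68 mm base, 112 mm tall. Origin at its underside. Leave alone.
- cone_blue: Bystander: blue thread cone, 68 mm base, 112 mm tall. Origin at its underside. Leave alone.
- weight: Bystander: round dark steel pattern weight, 52 mm across, 22 mm tall, with a small knob. Origin at its underside. Leave alone.
- rule: Bystander: flat wooden rule, 300 x 30 x 6 mm. Origin at its underside. Leave alone.
- shears: Bystander: steel tailor's shears lying flat, about 200 mm long, 16 mm high. Origin at its underside. Leave alone.
- tin: Bystander: round steel tin, 68 mm across, 65 mm tall. Origin at its underside. Leave alone.

How it is judged:
At the end, for the whole second after the job is handed in: The upturned tray rests in the free lane, right way up: centre of its underside within 14 mm of that lane's point, floor within about 5 degrees of the slope, length along the lane to about 13 degrees. The trays in the other lanes are within 12 mm of their start ((distance between tray and lane_near below 0.014 m or distance between tray and lane_mid below 0.014 m or distance between tray and lane_far below 0.014 m) and angle between tray's own z axis and vertical between 0.3 and 0.47 rad and angle between the y axis of tray and the y axis of rack, either way round below 0.46 rad and linear speed of tray below 0.01 m/s and distance of each of tray_bobbins, tray_chalk from where it was at the start of the episode below 0.012 m); the robot touches nothing.
It fails at once if a tray already in the rack is shoved or lifted out of its place (more than 25 mm) (distance of any of tray_bobbins, tray_chalk from where it was at the start of the episode above 0.025 m).
It fails at once if the other tray on the table or a bystander is shifted by more than 25 mm (distance of any of tray_buckles, cone_grey, cone_blue, weight, rule, shears, tin from where it was at the start of the episode above 0.025 m).
It also fails if it takes over 48 s, if anything falls off the work surface, if the arm or the gripper's body presses on something with over 40 N, if the wrist force passes 120 N, or if a joint passes its speed limit or range.

## Working session

There is one attempt and no reset: what is moved stays moved. The work goes in short steps, Python scripts to look and compute and a tool call to move; the robot and the scene stay as the last step left them, time stands still between calls to the robot, and variables do not carry over. Pictures are saved under pics/ and viewed, and the job is handed in when it is done.

Besides the shell and the picture viewer there is one more tool, called after "Call:" as a command line: name --argument value ..., lists and objects as JSON in quotes. drive_tool: Moves the arm, as the interface text tells. Its arguments: {"type":"object","properties":{"commands":{"type":"array"},"newtons":{"type":"number"}},"required":["commands"]}

```bash
mkdir -p pics; python3 - <<'E'
from workcell import *
import cv2
print(state())
for n in ("side","top"):
    im=camera(n); cv2.imwrite(f"pics/{n}0.png",im[:,:,::-1]); p=camera_params(n); print(n,p)
    for t in ("tray","tray_buckles","rack","tray_bobbins","tray_chalk"):
        print(t,[(round(d["conf"],2),[round(float(v)) for v in d["bbox"]]) for d in outline_of(n,t)][:3])
E
```

```text
{'clock': 0.0, 'joint_pos': array([ 1.29300717e+00,  3.14234463e-01, -4.80948237e-02,  1.21018516e+00,
       -2.49856827e-05,  1.57080924e+00]), 'joint_velocities': array([-1.98005258e-05, -3.18170078e-04, -2.08744114e-05,  1.05612030e-03,
       -5.90621289e-04,  1.03475197e-03]), 'tau': array([-1.02660175e-03, -5.39589536e+01,  3.39750087e+01,  1.91599218e-02,
        1.50544424e-04,  2.71696116e-06]), 'tcp_pos': array([0.16438655, 0.57643672, 0.2304226 ]), 'ee_rot': array([-3.13987454e+00,  2.50078379e-05,  2.86379062e+00]), 'contact_force': array([ 0.20968788, -0.24714958,  0.63242268]), 'torque': array([-0.04031363,  0.01017194, -0.00148427]), 'finger_gap': 0.9980449790323911}
side {'K': array([[449.09369476,   0.        , 279.80517977],
       [  0.        , 449.09369476, 205.53615295],
       [  0.        ,   0.        ,   1.        ]]), 'R': array([[ 0.77619704, -0.63047619, -0.00423556],
       [-0.43945756, -0.53618706, -0.72068058],
       [ 0.45210089,  0.56125147, -0.69325433]]), 't': array([-0.44892898,  0.28283696,  0.9596446 ])}
tray [(0.92, [293, 285, 42, 53]), (0.32, [223, 180, 116, 99])]
tray_buckles [(0.95, [362, 256, 58, 47])]
rack [(0.41, [402, 249, 94, 75])]
tray_bobbins [(0.71, [254, 169, 44, 39])]
tray_chalk [(0.59, [213, 196, 45, 46])]
top {'K': array([[474.33215094,   0.        , 284.5699756 ],
       [  0.        , 474.33215094, 215.64883226],
       [  0.        ,   0.        ,   1.        ]]), 'R': array([[-0.02162513, -0.99975465, -0.00479508],
       [-0.99813814,  0.02186327, -0.05694078],
       [ 0.05703165,  0.0035548 , -0.99836604]]), 't': array([-0.00923718,  0.53242918,  1.28297798])}
tray [(0.87, [349, 241, 46, 32]), (0.25, [450, 211, 33, 25])]
tray_buckles [(0.92, [367, 180, 48, 28])]
rack [(0.6, [208, 222, 100, 107]), (0.52, [298, 143, 23, 33]), (0.21, [351, 241, 48, 34])]
tray_bobbins [(0.86, [221, 186, 52, 26])]
tray_chalk [(0.6, [232, 244, 45, 32])]
```

View pics/side0.png

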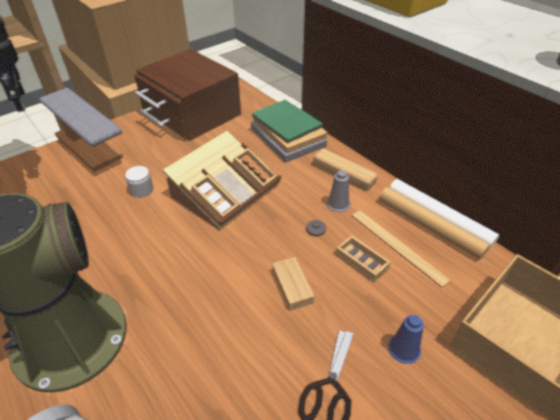

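View pics/top0.png

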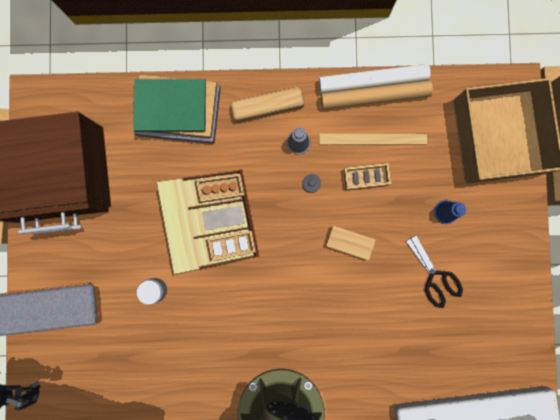

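```bash
cat > h.py <<'E'
import numpy as np, cv2
from scipy.optimize import minimize
from scipy.spatial.transform import Rotation as Ro
def proj(P,cp):
    c=P@cp["R"].T+cp["t"]; q=c@cp["K"].T; return q[:,:2]/q[:,2:]
def hullmask(uv,s=4):
    m=np.zeros((420*s,560*s),np.uint8)
    h=cv2.convexHull(((uv+0.5)*s).astype(np.float32)); cv2.fillConvexPoly(m,np.round(h).astype(np.int32),1)
    return cv2.resize(m.astype(np.float32),(560,420),interpolation=cv2.INTER_AREA)
def box(): 
    return np.array([[x,y,z] for x in(-.029,.029) for y in(-.06,.06) for z in(0,.03)])
def cost(P,obs):
    c=0
    for reg,cp in obs:
        m=hullmask(proj(P,cp)); c+=np.abs(m-reg).sum()/reg.sum()
    return c
E
cat > m1.py <<'E'
from workcell import *
from h import *
cps={n:camera_params(n) for n in("side","top")}
camera("side");camera("top")
def obs(t):
    o=[]
    for n in cps:
        d=outline_of(n,t)
        if d and d[0]["conf"]>.5:o.append((d[0]["region"].astype(float),cps[n]))
    return o
def ray(uv,z,cp):
    d=cp["R"].T@np.linalg.inv(cp["K"])@np.array([uv[0],uv[1],1]);c=-cp["R"].T@cp["t"]
    return c+d*(z-c[2])/d[2]
S={}
def fit(t,z,f,yaw0s):
    o=obs(t); reg=o[-1][0]; yy,xx=np.nonzero(reg); c=ray((xx.mean(),yy.mean()),z,o[-1][1])
    best=None
    for y0 in yaw0s:
        for rep in range(2):
            x0=[c[0],c[1],y0] if rep==0 else best[1]
            r=minimize(lambda p:cost(f(p),o),x0,method="Nelder-Mead",options=dict(initial_simplex=np.array(x0)+np.array([[0,0,0],[.01,0,0],[0,.01,0],[0,0,.15]]),xatol=1e-4,fatol=1e-4))
            if best is None or r.fun<best[0]:best=(r.fun,r.x)
    print(t,len(o),best); return best[1]
def flat(p): return box()@Ro.from_euler("z",p[2]).as_matrix().T+[p[0],p[1],0]
a=np.radians(22)
def lane(p):
    R=(Ro.from_euler("z",p[2])*Ro.from_euler("x",a)).as_matrix(); return box()@R.T+[p[0],p[1],.043]
S["tray"]=fit("tray",.02,flat,[0,-.4,.4])
S["tray_buckles"]=fit("tray_buckles",.02,flat,[0,.1])
for t in("tray_bobbins","tray_chalk"):S[t]=fit(t,.06,lane,[0,.1])
import pickle;pickle.dump(S,open("S.pkl","wb"))
b,c=S["tray_bobbins"],S["tray_chalk"];v=b-c
print("sep",np.hypot(*v[:2]),"yaw from pair",np.arctan2(-v[0]*0-v[1]*-1,v[0]) )
for k in("side","top"):
    im=camera(k)[:,:,::-1].copy(); im=cv2.resize(im,None,fx=4,fy=4,interpolation=cv2.INTER_CUBIC)
    for t,f in(("tray",flat),("tray_buckles",flat),("tray_bobbins",lane),("tray_chalk",lane)):
        h=cv2.convexHull(((proj(f(S[t]),cps[k])+.5)*4).astype(np.float32)).astype(int);cv2.polylines(im,[h],True,(0,0,255),1)
    x0,y0=(620,500) if k=="side" else (600,620)
    cv2.imwrite(f"pics/fit_{k}.png",im[y0:y0+600+200*(k=="side"),x0:x0+1000][:, :][::1,::1] if 0 else cv2.resize(im[y0:y0+750,x0:x0+1000],(800,600)))
E
python3 m1.py
```

```text
tray 2 (np.float64(0.09822640467171717), array([ 0.45526046, -0.19684041, -0.32962291]))
tray_buckles 2 (np.float64(0.15532466628311922), array([ 0.6340817 , -0.24854669,  0.09423871]))
tray_bobbins 2 (np.float64(0.17129153890776497), array([0.60716168, 0.15870334, 0.17562716]))
tray_chalk 2 (np.float64(0.1749519692603266), array([0.45217234, 0.1313043 , 0.19215904]))
sep 0.15739250607525232 yaw from pair 0.17497245599507058
```

View pics/fit_top.png

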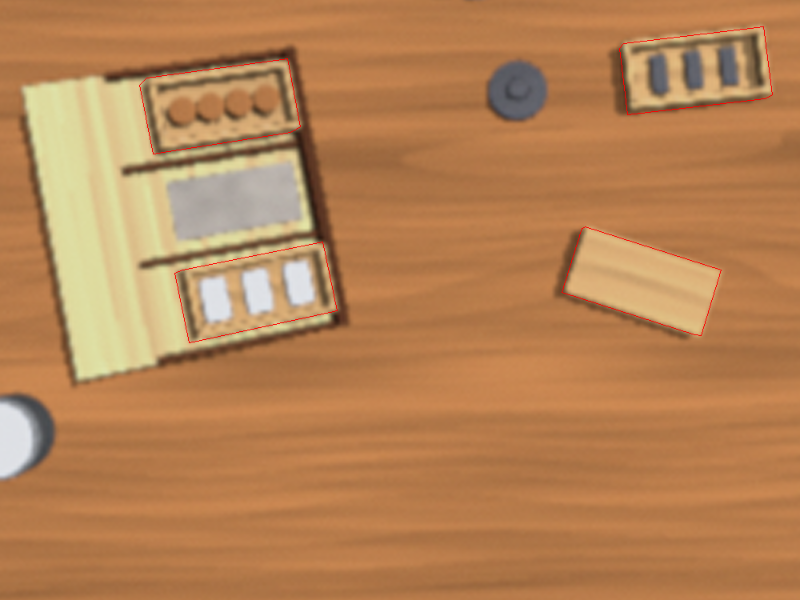

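View pics/fit_side.png

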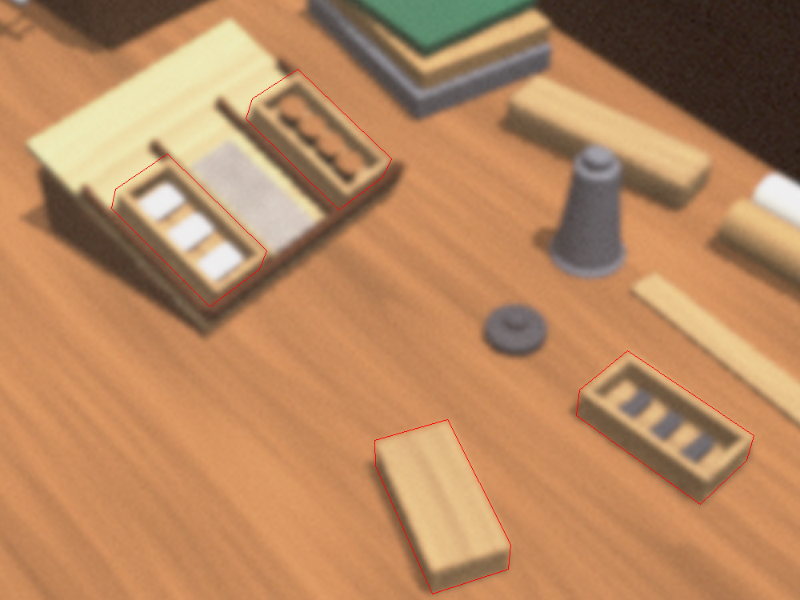

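```bash
cat > gen.py <<'E'
import numpy as np
from scipy.spatial.transform import Rotation as Ro, Slerp
def tool(yaw,tilt):  # tool x=(cos yaw,sin yaw) when tilt 0, pointing down; tilt=rotation about tool y
    return Ro.from_euler("z",yaw)*Ro.from_euler("x",np.pi)*Ro.from_euler("y",tilt)
def cur():
    from workcell import state
    s=state(); return s["tcp_pos"],Ro.from_euler("xyz",s["ee_rot"]),s
def gen(p,R,wps,hand):
    """wps: (pos,Rot,n,polar)"""
    rows=[];P,Q=np.array(p),R
    for pos,Rt,n,polar in wps:
        p0,R0=P.copy(),Q; pos=np.array(pos,float); sl=Slerp([0,1],Ro.concatenate([R0,Rt]))
        for i in range(1,n+1):
            u=i/n
            if polar:
                a0,a1=np.arctan2(p0[1],p0[0]),np.arctan2(pos[1],pos[0]);r0,r1=np.hypot(*p0[:2]),np.hypot(*pos[:2])
                a=a0+u*(a1-a0);r=r0+u*(r1-r0);t=np.array([r*np.cos(a),r*np.sin(a),p0[2]+u*(pos[2]-p0[2])])
            else:t=p0+u*(pos-p0)
            d=np.round(Q.inv().apply(t-P)*100,2);w=np.round((Q.inv()*sl(u)).as_rotvec(),3)
            if np.linalg.norm(d)>5 or np.linalg.norm(w)>.15:print("LIMIT",i,d,w)
            rows.append([hand,*d,*w]);P=P+Q.apply(d/100);Q=Q*Ro.from_rotvec(w)
    while len(rows)%10:rows.append([hand]+[0]*6)
    for k in range(0,len(rows),10):
        print("["+", ".join(" ".join(f"{v:g}," for v in r)[:-1] for r in rows[k:k+10])+"]")
    print("end",P.round(4),Q.as_euler("xyz").round(3))
E
cat > plan1.py <<'E'
from gen import *
p,R,s=cur()
t=np.array([.4553,-.1968]);ty=np.array([np.sin(.33),np.cos(.33)])
tau=-.4;yaw=np.pi/2-.33
g=np.array([*(t+ty*.021),.002]);Rt=tool(yaw,tau);d=-Rt.as_matrix()[:,2];print(d)
gen(p,R,[(g+d*.12,Rt,20,True)],1)
gen(g+d*.12,Rt,[(g+d*.0,Rt,8,False)],1)
E
python3 plan1.py
```

```text
[0.1261883  0.36840624 0.92106099]
[1, -4.65, -0.7, 0.59, 0.016, -0.015, 0.08, 1, -4.59, -0.69, 0.68, 0.016, -0.016, 0.08, 1, -4.55, -0.67, 0.77, 0.017, -0.015, 0.08, 1, -4.49, -0.64, 0.85, 0.016, -0.016, 0.08, 1, -4.43, -0.62, 0.95, 0.016, -0.015, 0.08, 1, -4.38, -0.61, 1.03, 0.016, -0.015, 0.08, 1, -4.31, -0.58, 1.13, 0.016, -0.016, 0.08, 1, -4.25, -0.56, 1.21, 0.017, -0.015, 0.08, 1, -4.18, -0.55, 1.31, 0.016, -0.015, 0.08, 1, -4.12, -0.52, 1.39, 0.016, -0.016, 0.08]
[1, -4.04, -0.51, 1.47, 0.016, -0.015, 0.08, 1, -3.98, -0.5, 1.55, 0.016, -0.016, 0.08, 1, -3.9, -0.48, 1.63, 0.017, -0.015, 0.079, 1, -3.82, -0.47, 1.7, 0.016, -0.015, 0.08, 1, -3.76, -0.46, 1.77, 0.016, -0.016, 0.08, 1, -3.68, -0.46, 1.83, 0.016, -0.015, 0.08, 1, -3.6, -0.45, 1.88, 0.016, -0.016, 0.08, 1, -3.53, -0.44, 1.94, 0.017, -0.015, 0.08, 1, -3.47, -0.45, 1.98, 0.016, -0.015, 0.08, 1, -3.39, -0.44, 2.02, 0.016, -0.016, 0.08]
end [ 0.4773 -0.1327  0.1125] [3.142 0.4   1.241]
[1, 0, 0, 1.5, 0, 0, 0, 1, -0, -0, 1.5, 0, 0, 0, 1, -0, -0, 1.5, 0, 0, 0, 1, -0, -0, 1.5, 0, 0, 0, 1, -0, -0, 1.5, 0, 0, 0, 1, -0, -0, 1.5, 0, 0, 0, 1, -0, -0, 1.5, 0, 0, 0, 1, -0, -0, 1.5, 0, 0, 0, 1, 0, 0, 0, 0, 0, 0, 1, 0, 0, 0, 0, 0, 0]
end [ 0.4621 -0.1769  0.002 ] [3.142 0.4   1.241]
```

Call:
drive_tool --commands '[1, -4.65, -0.7, 0.4, 0.016, -0.015, 0.08, 1, -4.59, -0.69, 0.4, 0.016, -0.016, 0.08, 1, -4.55, -0.67, 0.5, 0.017, -0.015, 0.08, 1, -4.49, -0.64, 0.6, 0.016, -0.016, 0.08, 1, -4.43, -0.62, 0.7, 0.016, -0.015, 0.08, 1, -4.38, -0.61, 0.8, 0.016, -0.015, 0.08, 1, -4.31, -0.58, 0.9, 0.016, -0.016, 0.08, 1, -4.25, -0.56, 1.0, 0.017, -0.015, 0.08, 1, -4.18, -0.55, 1.1, 0.016, -0.015, 0.08, 1, -4.12, -0.52, 1.2, 0.016, -0.016, 0.08]' --newtons 40

```text
clock: 2.2
tcp_pos: [0.4783, 0.2685, 0.1947]
ee_rot: [-3.054, 0.2, 2.066]
contact_force: [0.8, -0.1, -0.8]
finger_gap: 1.001
```

```bash
sed -i 's/,20,True)\],1)/,10,True)],1)/' plan1.py; python3 plan1.py
```

```text
[0.1261883  0.36840624 0.92106099]
[1, -4.01, -0.48, 1.7, 0.016, -0.015, 0.08, 1, -3.93, -0.47, 1.78, 0.016, -0.016, 0.079, 1, -3.86, -0.46, 1.85, 0.017, -0.015, 0.08, 1, -3.77, -0.45, 1.93, 0.016, -0.015, 0.079, 1, -3.7, -0.44, 1.98, 0.016, -0.016, 0.08, 1, -3.61, -0.44, 2.06, 0.016, -0.015, 0.079, 1, -3.54, -0.44, 2.1, 0.016, -0.015, 0.08, 1, -3.46, -0.43, 2.15, 0.016, -0.016, 0.08, 1, -3.39, -0.45, 2.2, 0.017, -0.015, 0.079, 1, -3.31, -0.44, 2.23, 0.016, -0.015, 0.08]
end [ 0.4773 -0.1328  0.1125] [-3.142  0.4    1.24 ]
[1, 0, 0, 1.5, 0, 0, 0, 1, -0, -0, 1.5, 0, 0, 0, 1, -0, -0, 1.5, 0, 0, 0, 1, -0, -0, 1.5, 0, 0, 0, 1, -0, -0, 1.5, 0, 0, 0, 1, -0, -0, 1.5, 0, 0, 0, 1, -0, -0, 1.5, 0, 0, 0, 1, -0, -0, 1.5, 0, 0, 0, 1, 0, 0, 0, 0, 0, 0, 1, 0, 0, 0, 0, 0, 0]
end [ 0.4621 -0.1769  0.002 ] [3.142 0.4   1.241]
```

Call:
drive_tool --commands '[1, -4.01, -0.48, 1.7, 0.016, -0.015, 0.08, 1, -3.93, -0.47, 1.78, 0.016, -0.016, 0.079, 1, -3.86, -0.46, 1.85, 0.017, -0.015, 0.08, 1, -3.77, -0.45, 1.93, 0.016, -0.015, 0.079, 1, -3.7, -0.44, 1.98, 0.016, -0.016, 0.08, 1, -3.61, -0.44, 2.06, 0.016, -0.015, 0.079, 1, -3.54, -0.44, 2.1, 0.016, -0.015, 0.08, 1, -3.46, -0.43, 2.15, 0.016, -0.016, 0.08, 1, -3.39, -0.45, 2.2, 0.017, -0.015, 0.079, 1, -3.31, -0.44, 2.23, 0.016, -0.015, 0.08]'

```text
clock: 3.2
tcp_pos: [0.4774, -0.1328, 0.1123]
ee_rot: [3.141, 0.4, 1.24]
contact_force: [0.6, -0.6, 0.3]
finger_gap: 1.006
```

```bash
cat > plan2.py <<'E'
from gen import *
p,R,s=cur()
t=np.array([.4553,-.1968]);ty=np.array([np.sin(.33),np.cos(.33)])
Rt=tool(np.pi/2-.33,-.4);g=np.array([*(t+ty*.021),.002])
print(p,R.as_euler("xyz"),s["joint_pos"].round(2))
gen(p,R,[(g,Rt,9,False)],1)
E
python3 plan2.py
```

```text
[ 0.47739735 -0.13284724  0.11226542] [3.1411922  0.39971305 1.2402705 ] [-0.02  0.3  -0.42  0.98 -0.38  1.9 ]
[1, -0, -0, 1.33, 0, -0, -0, 1, -0, -0, 1.33, 0, -0, -0, 1, -0, -0.01, 1.33, 0, -0, -0, 1, -0, 0, 1.33, 0, -0, -0, 1, -0, -0, 1.33, 0, -0, -0, 1, -0, -0, 1.33, 0, -0, -0, 1, -0.01, -0.01, 1.33, 0, -0, -0, 1, 0, 0, 1.33, 0, -0, -0, 1, 0, -0, 1.33, 0, -0, -0, 1, 0, 0, 0, 0, 0, 0]
end [ 0.4621 -0.1769  0.002 ] [3.141 0.4   1.24 ]
```

Call:
drive_tool --commands '[1, 0, 0, 1.33, 0, 0, 0, 1, 0, 0, 1.33, 0, 0, 0, 1, 0, 0, 1.33, 0, 0, 0, 1, 0, 0, 1.33, 0, 0, 0, 1, 0, 0, 1.33, 0, 0, 0, 1, 0, 0, 1.33, 0, 0, 0, 1, 0, 0, 1.33, 0, 0, 0, 1, 0, 0, 1.33, 0, 0, 0, 1, 0, 0, 1.33, 0, 0, 0, 1, 0, 0, 0, 0, 0, 0]'

```text
clock: 4.2
tcp_pos: [0.4611, -0.1755, 0.001]
ee_rot: [-3.138, 0.4, 1.245]
contact_force: [-0.8, 0.0, -0.2]
finger_gap: 0.998
```

```bash
cat > pic.py <<'E'
import sys
from workcell import *
import cv2
tag=sys.argv[1]
for n,(x,y) in (("side",(140,130)),("top",(140,120))):
    im=camera(n)[:,:,::-1]; 
    cv2.imwrite(f"pics/{n}_{tag}.png",cv2.resize(im[y:y+200,x:x+266],(800,600),interpolation=cv2.INTER_CUBIC))
E
python3 pic.py a
```

```text
(no output)
```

View pics/side_a.png

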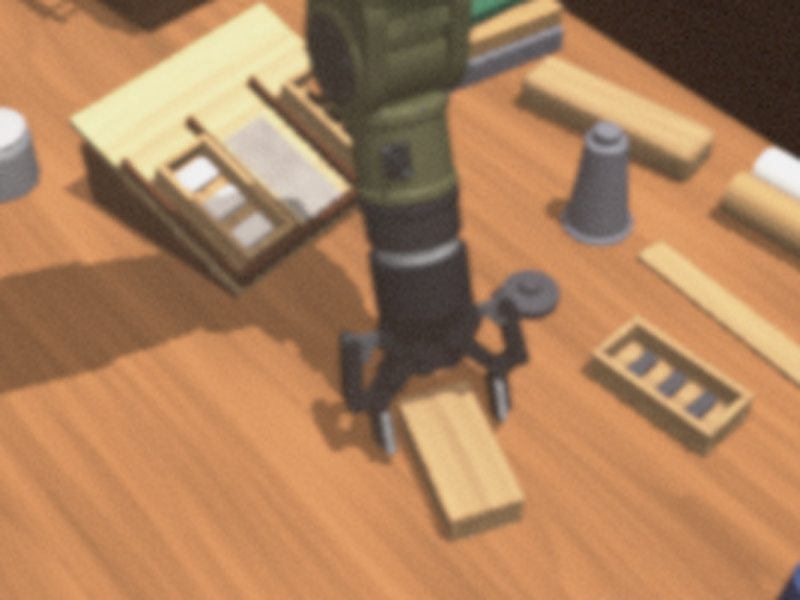

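Call:
drive_tool --commands '[-1, 0, 0, 0, 0, 0, 0, -1, 0, 0, 0, 0, 0, 0, -1, 0, 0, 0, 0, 0, 0, -1, 0, 0, 0, 0, 0, 0, -1, 0, 0, 0, 0, 0, 0, -1, 0, 0, 0, 0, 0, 0, -1, 0, 0, 0, 0, 0, 0, -1, 0, 0, 0, 0, 0, 0, -1, 0, 0, 0, 0, 0, 0, -1, 0, 0, 0, 0, 0, 0]' --newtons 40

```text
clock: 5.3
tcp_pos: [0.4635, -0.1752, 0.0031]
ee_rot: [3.141, 0.399, 1.244]
contact_force: [1.0, 2.6, 6.6]
finger_gap: 0.673
```

```bash
cat > plan3.py <<'E'
from gen import *
p,R,s=cur(); print(s["joint_pos"].round(2),s["finger_gap"])
yaw=np.pi/2-.33
up=np.array([0,0,.14]); 
# lift, then rotate 90 about tool y
R1=R*Ro.from_rotvec([0,.1,0])
gen(p,R,[(p+[0,0,.14],R,5,False),(p+[0,0,.17],R*Ro.from_rotvec([0,1.571*5/12,0]),5,False),(p+[0,0,.17],R*Ro.from_rotvec([0,1.571,0]),7,False)],-1)
E
python3 plan3.py
```

```text
[-0.11  0.41 -0.56  0.69 -0.39  1.81] 0.6725329543830967
[-1, -1.09, 0, -2.58, 0, 0, 0, -1, -1.09, 0, -2.58, 0, 0, 0, -1, -1.08, 0.01, -2.58, 0, 0, 0, -1, -1.09, -0, -2.58, 0, 0, 0, -1, -1.09, 0, -2.58, 0, 0, 0, -1, -0.23, 0, -0.55, 0, 0.131, 0, -1, -0.16, 0, -0.58, -0, 0.131, 0, -1, -0.08, 0, -0.6, 0, 0.131, 0, -1, -0.01, 0, -0.6, -0, 0.131, 0, -1, 0.08, 0, -0.59, -0, 0.131, 0]
[-1, -0, 0, -0, 0, 0.131, -0, -1, -0, 0, -0, -0, 0.131, 0, -1, -0, 0, -0, -0, 0.131, 0, -1, -0, 0, -0, -0, 0.13, 0, -1, -0, 0, -0, -0, 0.131, 0, -1, -0, 0, -0, -0, 0.131, 0, -1, -0, 0, -0, -0, 0.131, 0, -1, 0, 0, 0, 0, 0, 0, -1, 0, 0, 0, 0, 0, 0, -1, 0, 0, 0, 0, 0, 0]
end [ 0.4635 -0.1752  0.173 ] [ 3.139 -1.172  1.246]
```

Call:
drive_tool --commands '[-1, -1.09, 0, -2.58, 0, 0, 0, -1, -1.09, 0, -2.58, 0, 0, 0, -1, -1.09, 0, -2.58, 0, 0, 0, -1, -1.09, 0, -2.58, 0, 0, 0, -1, -1.09, 0, -2.58, 0, 0, 0, -1, -0.23, 0, -0.55, 0, 0.131, 0, -1, -0.16, 0, -0.58, 0, 0.131, 0, -1, -0.08, 0, -0.6, 0, 0.131, 0, -1, 0, 0, -0.6, 0, 0.131, 0, -1, 0.08, 0, -0.59, 0, 0.131, 0]'

```text
clock: 6.3
tcp_pos: [0.4631, -0.1755, 0.1737]
ee_rot: [3.139, -0.26, 1.244]
contact_force: [-0.9, 0.2, -1.4]
finger_gap: 0.67
```

Call:
drive_tool --commands '[-1, 0, 0, 0, 0, 0.131, 0, -1, 0, 0, 0, 0, 0.131, 0, -1, 0, 0, 0, 0, 0.131, 0, -1, 0, 0, 0, 0, 0.13, 0, -1, 0, 0, 0, 0, 0.131, 0, -1, 0, 0, 0, 0, 0.131, 0, -1, 0, 0, 0, 0, 0.131, 0, -1, 0, 0, 0, 0, 0, 0, -1, 0, 0, 0, 0, 0, 0, -1, 0, 0, 0, 0, 0, 0]'

```text
clock: 7.3
tcp_pos: [0.4633, -0.1755, 0.1737]
ee_rot: [3.135, -1.168, 1.251]
contact_force: [0.0, -0.1, -0.3]
finger_gap: 0.668
```

```bash
python3 -c "
from gen import *
p,R,s=cur();print(p,s['joint_pos'].round(2),s['finger_gap'],R.as_matrix().round(3))";python3 pic.py b
```

```text
[ 0.46328561 -0.17549267  0.17374255] [-0.9   0.74 -0.12  1.62  0.88  0.54] 0.6678721988334696 [[ 0.123  0.947  0.296]
 [ 0.372 -0.32   0.871]
 [ 0.92   0.003 -0.392]]
```

View pics/side_b.png

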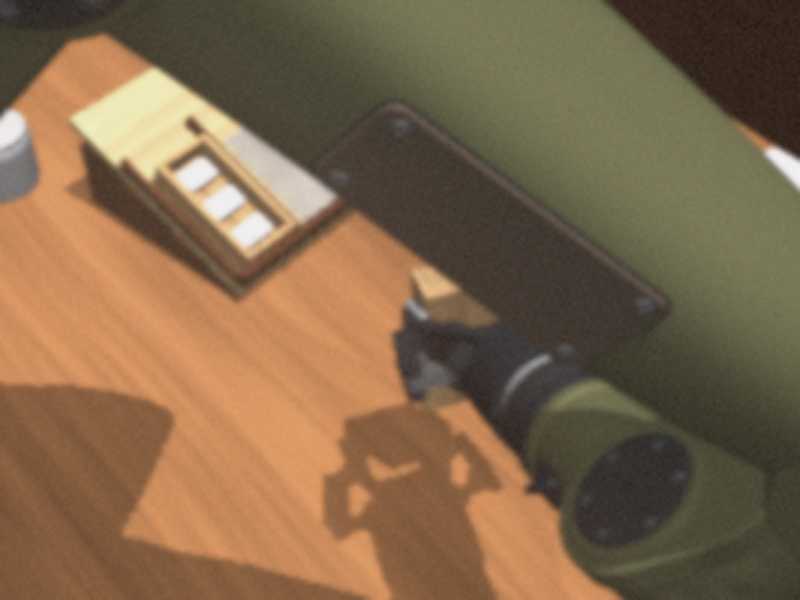

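View pics/top_b.png

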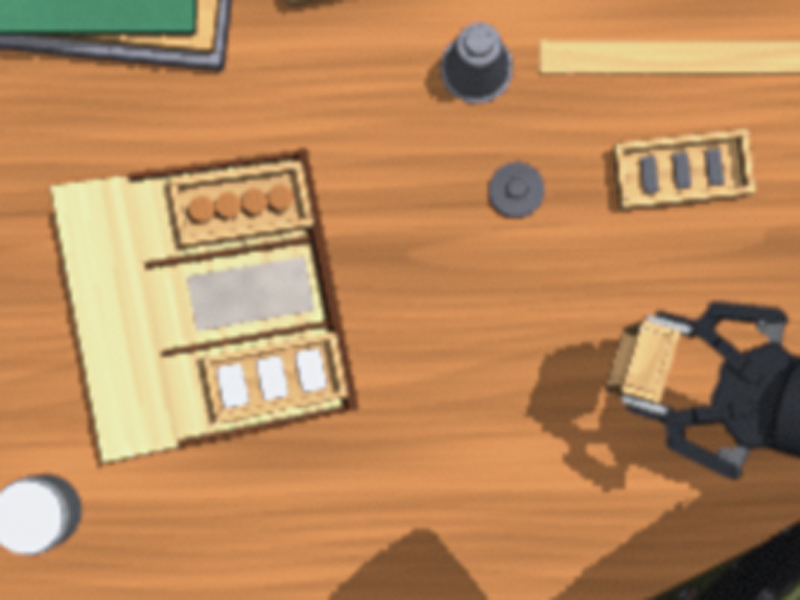

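Call:
drive_tool --commands '[-1, -1.32, 0, 0.56, 0, 0, 0, -1, -1.32, 0, 0.56, 0, 0, 0, -1, -1.32, 0, 0.56, 0, 0, 0, -1, -1.32, 0, 0.56, 0, 0, 0, -1, -1.32, 0, 0.56, 0, 0, 0, -1, -0.66, 0, 0.28, 0, 0.002, 0, -1, -0.33, 0, 0.14, 0, 0.002, 0, -1, -0.23, 0, 0.1, 0, 0, 0, -1, 0, 0, 0, 0, 0, 0, -1, 0, 0, 0, 0, 0, 0]'

```text
clock: 8.4
tcp_pos: [0.4628, -0.1752, 0.0876]
ee_rot: [-3.14, -1.175, 1.242]
contact_force: [0.2, -0.7, -0.9]
finger_gap: 0.674
```

```bash
python3 -c "
from gen import *
p,R,s=cur();print(p,s['contact_force'],R.as_matrix().round(3))";python3 pic.py c
```

```text
[ 0.46277952 -0.17524527  0.08756191] [ 0.2386328  -0.67812738 -0.86143405] [[ 0.124  0.947  0.296]
 [ 0.365 -0.321  0.874]
 [ 0.923 -0.001 -0.385]]
```

View pics/side_c.png

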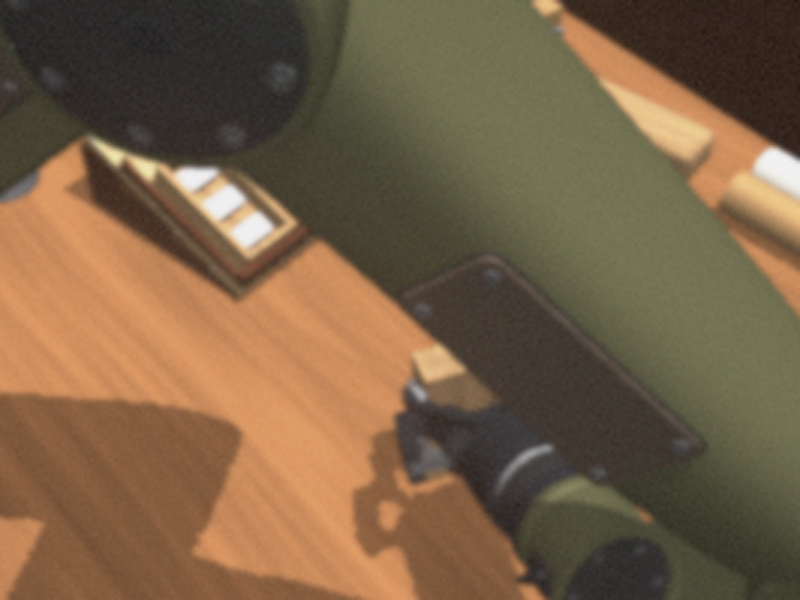

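Call:
drive_tool --commands '[-1, -0.09, 0, 0.04, 0, 0, 0, -1, -0.09, 0, 0.04, 0, 0, 0, -1, -0.09, 0, 0.04, 0, 0, 0, -1, 0, 0, 0, 0, 0, 0, -1, 0, 0, 0, 0, 0, 0, -1, 0, 0, 0, 0, 0, 0, -1, 0, 0, 0, 0, 0, 0, -1, 0, 0, 0, 0, 0, 0, -1, 0, 0, 0, 0, 0, 0, -1, 0, 0, 0, 0, 0, 0]'

```text
clock: 9.5
tcp_pos: [0.4628, -0.175, 0.0853]
ee_rot: [-3.138, -1.177, 1.24]
contact_force: [-1.8, -0.4, 5.6]
finger_gap: 0.672
```

Call:
drive_tool --commands '[0.9, 0, 0, 0, 0, 0, 0, 0.9, 0, 0, 0, 0, 0, 0, 0.9, 0, 0, 0, 0, 0, 0, 0.9, 0, 0, 0, 0, 0, 0, 0.9, 0, 0, 0, 0, 0, 0, 0.9, 0, 0, -1, 0, 0, 0, 0.9, 0, 0, -2.5, 0, 0, 0, 0.9, 0, 0, -3, 0, 0, 0, 0.9, 0, 0, -3, 0, 0, 0, 0.9, 1, 0, -2, 0, 0, 0]'

```text
clock: 10.5
tcp_pos: [0.4289, -0.2741, 0.1379]
ee_rot: [-3.138, -1.176, 1.239]
contact_force: [0.6, -0.2, -0.2]
finger_gap: 0.949
```

```bash
python3 pic.py d
```

View pics/side_d.png

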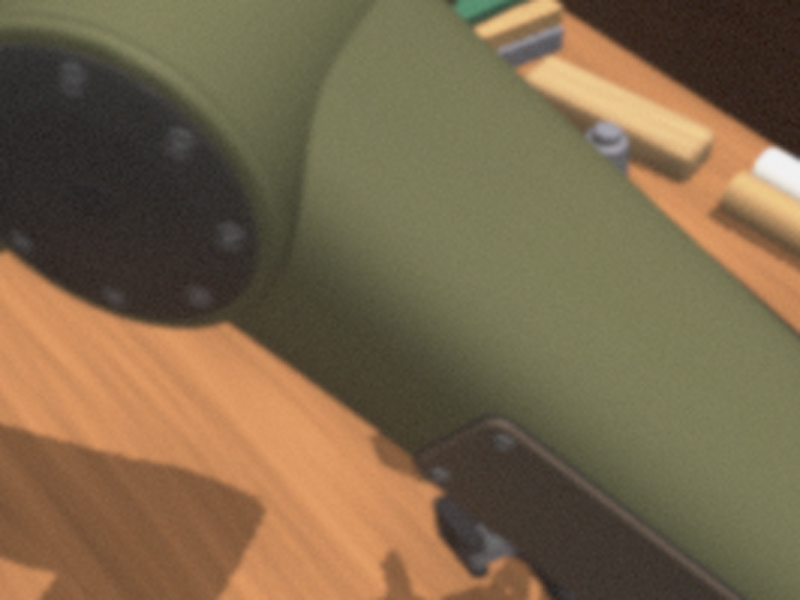

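View pics/top_d.png

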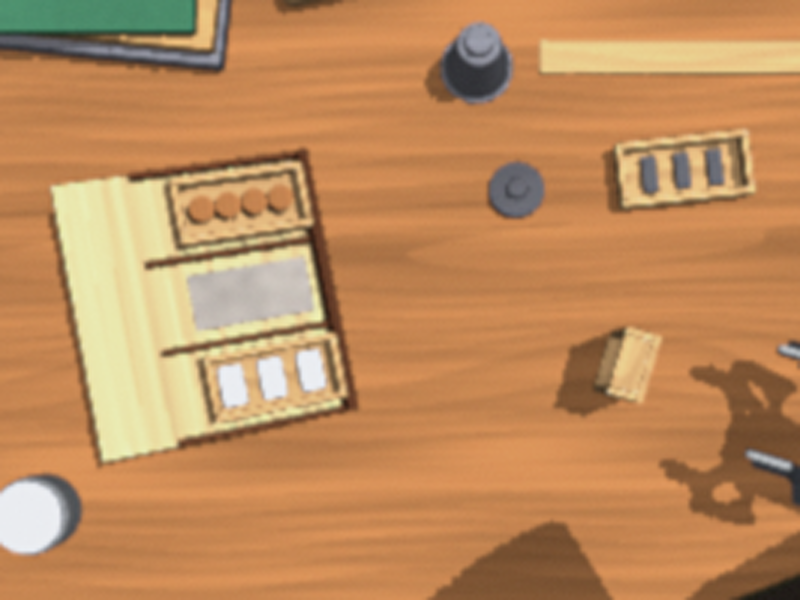

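```bash
cat > m2.py <<'E'
from workcell import *
from h import *
from gen import tool
cp=camera_params("top")
camera("top"); d=outline_of("top","tray"); print([(x["conf"],x["bbox"]) for x in d])
reg=d[0]["region"].astype(float)
# expected: grasp transform
Tp,Rp=np.array([.4635,-.1752,.0031]),Ro.from_euler("xyz",[3.141,.399,1.244])
Tr,Rr=np.array([.4628,-.175,.0853]),Ro.from_euler("xyz",[-3.138,-1.177,1.24])
corn=lambda:(np.array([[x,y,z] for x in(-.029,.029) for y in(-.06,.06) for z in(0,.03)]))
P0=corn()@Ro.from_euler("z",-.33).as_matrix().T+[.4553,-.1968,0]
P1=Rr.apply(Rp.inv().apply(P0-Tp))+Tr
print("exp centre",P1.mean(0),"zmin",P1[:,2].min())
b=np.array([[x,y,z] for x in(-.029,.029) for y in(-.015,.015) for z in(0,.12)])
f=lambda p:b@Ro.from_euler("z",p[2]).as_matrix().T+[p[0],p[1],0]
x0=[*P1.mean(0)[:2],-.33]
r=minimize(lambda p:cost(f(p),[(reg,cp)]),x0,method="Nelder-Mead",options=dict(initial_simplex=np.array(x0)+np.array([[0,0,0],[.01,0,0],[0,.01,0],[0,0,.15]])))
print(cost(f(x0),[(reg,cp)]),r.fun,r.x)
E
python3 m2.py
```

```text
[(0.82, [348.3, 238.7, 18.2, 23.4]), (0.73, [218.2, 186.7, 50.7, 23.7]), (0.33, [452.2, 212.2, 34.8, 28.5]), (0.31, [208.5, 222.4, 99.2, 106.7])]
exp centre [ 0.45819379 -0.18587649  0.0621506 ] zmin 0.0019345296618130808
0.11025641025641025 0.06025641025641026 [ 0.45886747 -0.18440204 -0.30005938]
```

```bash
cat > plan4.py <<'E'
from gen import *
import sys
c=np.array([.4587,-.185]);ps=-.315;ty=np.array([-np.sin(ps),np.cos(ps)])
R2=tool(np.pi/2+ps,-1.22);d=-R2.as_matrix()[:,2]
g=np.array([*(c-.011*ty),.0445])
p,R,s=cur();print(p,s["joint_pos"].round(2),d,g)
B=g+d*.13+[0,0,.10];C=g+d*.13
if sys.argv[1]=="1":
    gen(p,R,[(p+[0,0,.08],R*Ro.from_rotvec([0,-.3,0]),3,0),(B,R2,17,0)],.9)
if sys.argv[1]=="2": gen(p,R,[(C,R2,5,0),(g+d*.07,R2,3,0)],.9)
if sys.argv[1]=="3": gen(p,R,[(g,R2,6,0)],.9)
E
python3 plan4.py 1
```

```text
[ 0.42976517 -0.27226373  0.13744018] [-1.04  0.9   0.08  1.75  0.78  0.42] [0.29094845 0.89289227 0.34364575] [ 0.45529202 -0.19545876  0.0445    ]
[0.9, 2.46, -0, -1.03, 0, -0.1, 0, 0.9, 2.35, -0, -1.27, 0, -0.1, 0, 0.9, 2.2, -0, -1.49, 0, -0.1, 0, 0.9, 0.64, -0.01, 1.02, -0, -0.123, -0.001, 0.9, 0.76, -0.01, 0.94, -0, -0.123, -0.001, 0.9, 0.87, -0.01, 0.84, -0, -0.124, -0.001, 0.9, 0.96, -0.01, 0.72, -0.001, -0.123, -0, 0.9, 1.05, -0.02, 0.6, 0, -0.123, -0.001, 0.9, 1.11, -0, 0.47, -0, -0.123, -0.001, 0.9, 1.16, -0.01, 0.32, -0, -0.124, -0.001]
[0.9, 1.19, -0.01, 0.18, -0, -0.123, -0.001, 0.9, 1.21, -0.01, 0.04, -0.001, -0.123, -0.001, 0.9, 1.2, -0, -0.12, 0, -0.123, -0.001, 0.9, 1.17, -0, -0.26, 0, -0.124, -0.001, 0.9, 1.14, -0.01, -0.4, -0, -0.123, -0, 0.9, 1.08, 0, -0.55, -0, -0.123, -0.001, 0.9, 1, -0, -0.67, -0.001, -0.123, -0.001, 0.9, 0.91, -0, -0.78, 0, -0.124, -0.001, 0.9, 0.81, 0, -0.9, 0, -0.123, -0.001, 0.9, 0.69, 0, -0.99, -0, -0.123, -0.001]
end [ 0.4931 -0.0793  0.1892] [-3.141  1.22   1.256]
```

Call:
drive_tool --commands '[0.9, 2.46, 0, -1.03, 0, -0.1, 0, 0.9, 2.35, 0, -1.27, 0, -0.1, 0, 0.9, 2.2, 0, -1.49, 0, -0.1, 0, 0.9, 0.64, -0.01, 1.02, 0, -0.123, -0.001, 0.9, 0.76, -0.01, 0.94, 0, -0.123, -0.001, 0.9, 0.87, -0.01, 0.84, 0, -0.124, -0.001, 0.9, 0.96, -0.01, 0.72, -0.001, -0.123, 0, 0.9, 1.05, -0.02, 0.6, 0, -0.123, -0.001, 0.9, 1.11, 0, 0.47, 0, -0.123, -0.001, 0.9, 1.16, -0.01, 0.32, 0, -0.124, -0.001]'

```text
clock: 11.7
tcp_pos: [0.4559, -0.1912, 0.2062]
ee_rot: [3.137, -0.008, 1.25]
contact_force: [-0.2, 0.3, -0.5]
finger_gap: 0.949
```

Call:
drive_tool --commands '[0.9, 1.19, -0.01, 0.18, 0, -0.123, -0.001, 0.9, 1.21, -0.01, 0.04, -0.001, -0.123, -0.001, 0.9, 1.2, 0, -0.12, 0, -0.123, -0.001, 0.9, 1.17, 0, -0.26, 0, -0.124, -0.001, 0.9, 1.14, -0.01, -0.4, 0, -0.123, 0, 0.9, 1.08, 0, -0.55, 0, -0.123, -0.001, 0.9, 1, 0, -0.67, -0.001, -0.123, -0.001, 0.9, 0.91, 0, -0.78, 0, -0.124, -0.001, 0.9, 0.81, 0, -0.9, 0, -0.123, -0.001, 0.9, 0.69, 0, -0.99, 0, -0.123, -0.001]'

```text
clock: 12.7
tcp_pos: [0.4931, -0.0772, 0.1892]
ee_rot: [-3.141, 1.224, 1.26]
contact_force: [-0.4, -0.4, 0.2]
finger_gap: 0.951
```

```bash
python3 plan4.py 2; python3 pic.py e
```

```text
[ 0.49314616 -0.07721808  0.18921535] [ 0.36  0.83  0.02  1.8  -0.83  2.73] [0.29094845 0.89289227 0.34364575] [ 0.45529202 -0.19545876  0.0445    ]
[0.9, 1.87, 0.01, 0.72, 0.001, 0.001, 0, 0.9, 1.86, 0.02, 0.72, 0, 0.001, 0.001, 0.9, 1.87, 0.01, 0.72, 0.001, 0, -0, 0.9, 1.87, 0.01, 0.72, 0.001, 0.001, 0, 0.9, 1.86, 0.01, 0.73, 0, 0.001, 0, 0.9, 0, 0, 2, 0, 0, 0, 0.9, 0, 0, 2, 0, 0, 0, 0.9, 0, 0, 2, 0, 0, 0, 0.9, 0, 0, 0, 0, 0, 0, 0.9, 0, 0, 0, 0, 0, 0]
end [ 0.4756 -0.133   0.0686] [-3.141  1.22   1.257]
```

View pics/side_e.png

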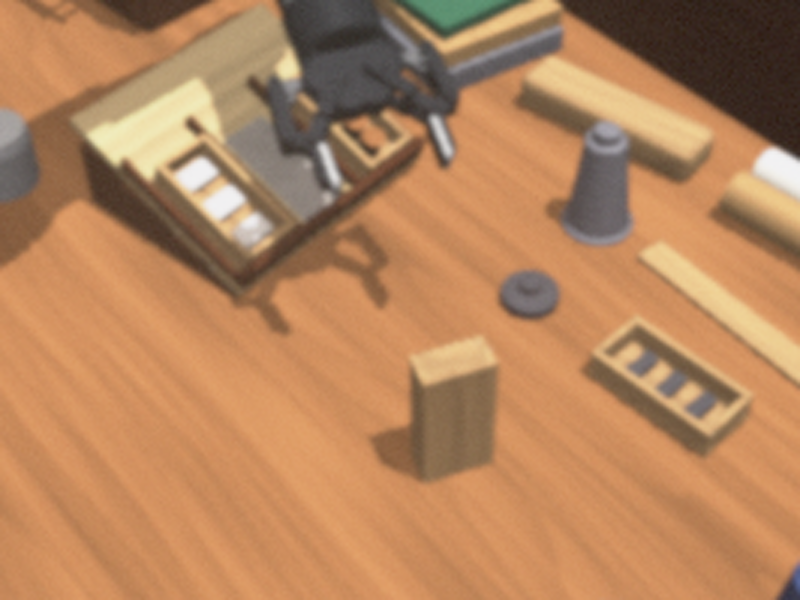

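Call:
drive_tool --commands '[0.9, 1.87, 0.01, 0.72, 0.001, 0.001, 0, 0.9, 1.86, 0.02, 0.72, 0, 0.001, 0.001, 0.9, 1.87, 0.01, 0.72, 0.001, 0, 0, 0.9, 1.87, 0.01, 0.72, 0.001, 0.001, 0, 0.9, 1.86, 0.01, 0.73, 0, 0.001, 0, 0.9, 0, 0, 2, 0, 0, 0, 0.9, 0, 0, 2, 0, 0, 0, 0.9, 0, 0, 2, 0, 0, 0, 0.9, 0, 0, 0, 0, 0, 0, 0.9, 0, 0, 0, 0, 0, 0]'

```text
clock: 13.8
tcp_pos: [0.4754, -0.1343, 0.0688]
ee_rot: [-3.139, 1.215, 1.255]
contact_force: [-0.1, 0.7, -0.0]
finger_gap: 0.95
```

```bash
python3 plan4.py 3; python3 pic.py f
```

```text
[ 0.47536059 -0.13426218  0.0687598 ] [ 0.27  0.92 -0.11  1.52 -0.89  2.66] [0.29094845 0.89289227 0.34364575] [ 0.45529202 -0.19545876  0.0445    ]
[0.9, 0.01, 0, 1.15, -0.001, -0.001, -0, 0.9, 0, 0, 1.14, -0, -0.001, -0, 0.9, 0.01, 0, 1.15, -0.001, -0, -0, 0.9, 0.01, 0, 1.15, -0, -0.001, -0, 0.9, 0.01, 0, 1.14, -0.001, -0.001, -0, 0.9, 0.01, 0, 1.15, -0, -0.001, -0, 0.9, 0, 0, 0, 0, 0, 0, 0.9, 0, 0, 0, 0, 0, 0, 0.9, 0, 0, 0, 0, 0, 0, 0.9, 0, 0, 0, 0, 0, 0]
end [ 0.4553 -0.1954  0.0445] [3.141 1.22  1.255]
```

View pics/side_f.png

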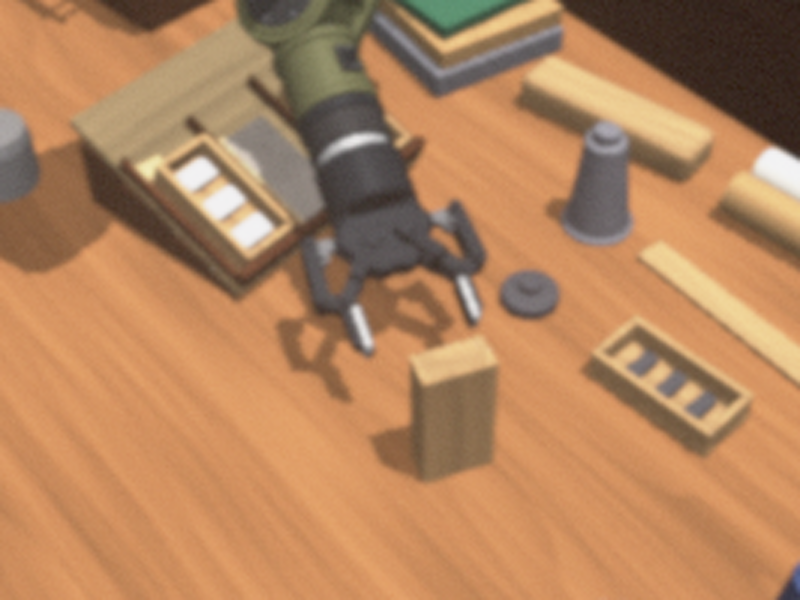

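View pics/top_f.png

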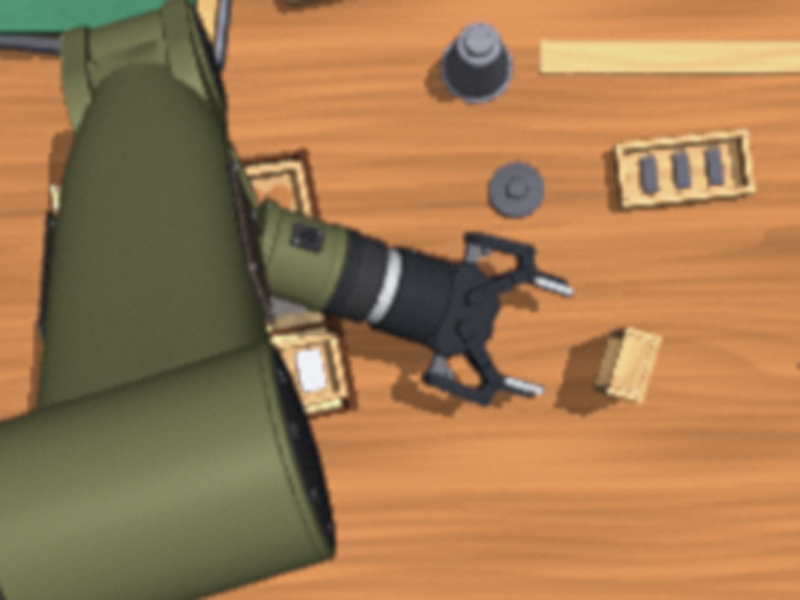

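```bash
python3 -c "
from workcell import *
import cv2
im=camera('side')[:,:,::-1];cv2.imwrite('pics/side_full.png',cv2.resize(im,(800,600)))"
```

```text
(no output)
```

View pics/side_full.png

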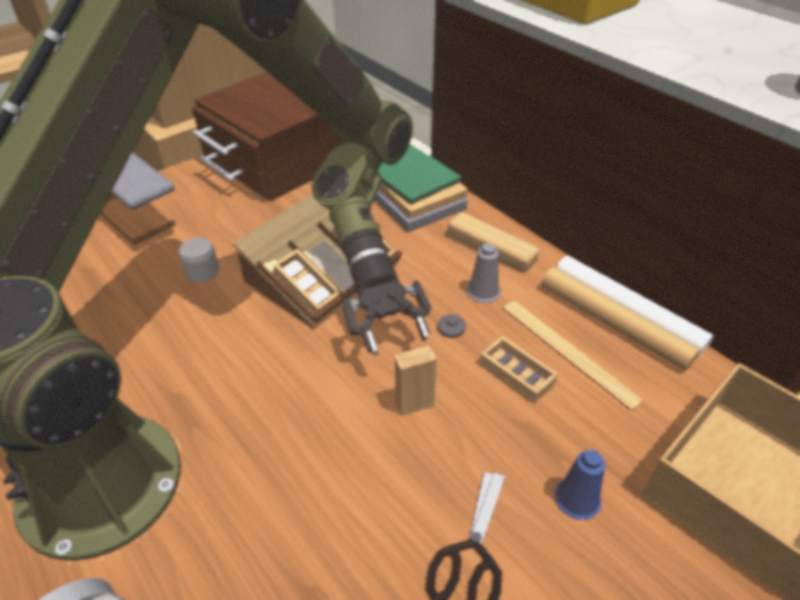

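Call:
drive_tool --commands '[0.9, 0.01, 0, 1.15, -0.001, -0.001, 0, 0.9, 0, 0, 1.14, 0, -0.001, 0, 0.9, 0.01, 0, 1.15, -0.001, 0, 0, 0.9, 0.01, 0, 1.15, 0, -0.001, 0, 0.9, 0.01, 0, 1.14, -0.001, -0.001, 0, 0.9, 0.01, 0, 1.15, 0, -0.001, 0, 0.9, 0, 0, 0, 0, 0, 0, 0.9, 0, 0, 0, 0, 0, 0, 0.9, 0, 0, 0, 0, 0, 0, 0.9, 0, 0, 0, 0, 0, 0]'

```text
clock: 14.95
tcp_pos: [0.4559, -0.1949, 0.0446]
ee_rot: [3.14, 1.22, 1.255]
contact_force: [-0.2, -0.4, 0.5]
finger_gap: 0.95
```

```bash
python3 pic.py g
```

```text
(no output)
```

View pics/side_g.png

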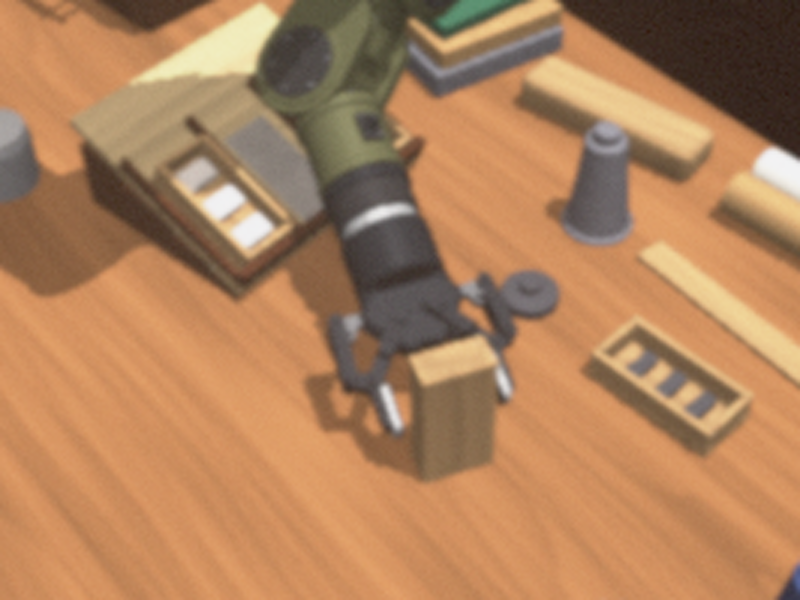

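View pics/top_g.png

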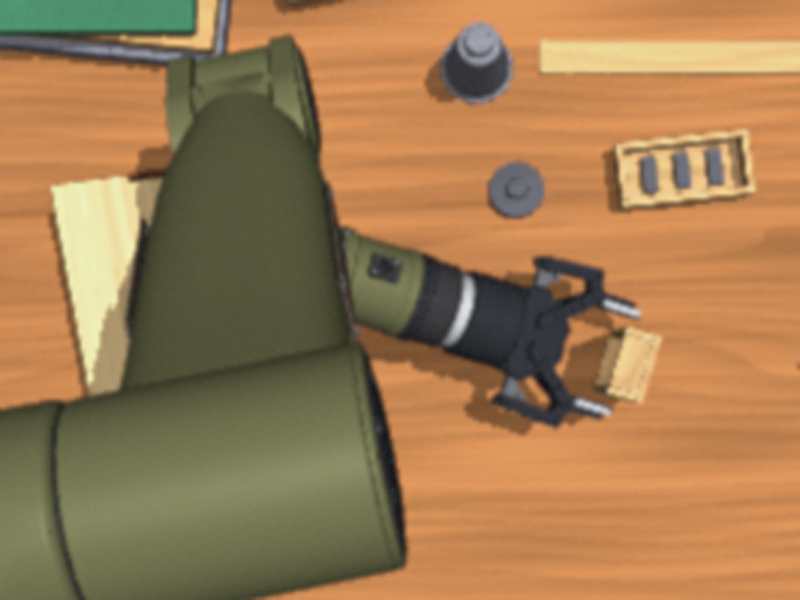

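Call:
drive_tool --commands '[-1, 0, 0, 0, 0, 0, 0, -1, 0, 0, 0, 0, 0, 0, -1, 0, 0, 0, 0, 0, 0, -1, 0, 0, 0, 0, 0, 0, -1, 0, 0, 0, 0, 0, 0, -1, 0, 0, 0, 0, 0, 0, -1, 0, 0, 0, 0, 0, 0, -1, 0, 0, 0, 0, 0, 0, -1, 0, 0, 0, 0, 0, 0, -1, 0, 0, 0, 0, 0, 0]' --newtons 40

```text
clock: 16.05
tcp_pos: [0.4556, -0.1953, 0.0446]
ee_rot: [3.141, 1.22, 1.255]
contact_force: [1.2, 1.6, 3.2]
finger_gap: 0.67
```

```bash
python3 pic.py h
```

```text
(no output)
```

View pics/side_h.png

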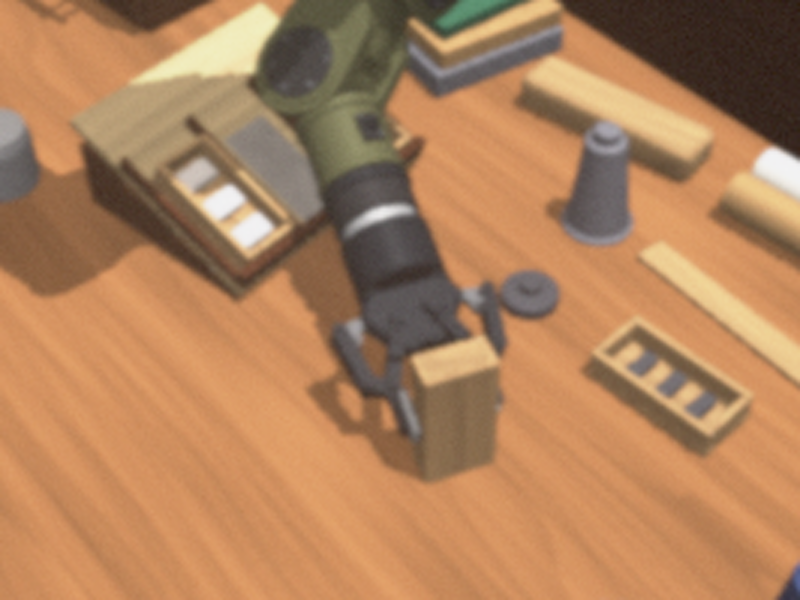

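```bash
cat > place.py <<'E'
from gen import *
c=np.array([.4587,-.185]);ps=-.315;ty=np.array([-np.sin(ps),np.cos(ps),0])
Rtr=Ro.from_matrix(np.array([[ty[1],-ty[0],0],[0,0,-1],ty]).T)
o=np.array([*c,.06])-.015*ty
Tg,Rg=np.array([.4556,-.1953,.0446]),Ro.from_euler("xyz",[3.141,1.22,1.255])
rel_o=Rg.inv().apply(o-Tg);rel_R=Rg.inv()*Rtr
yawr=.178;mid=np.array([.5297,.145,.043])
Rk=Ro.from_euler("z",yawr)*Ro.from_euler("x",np.radians(22))
upv=Rk.apply([0,1,0]);nv=Rk.apply([0,0,1]);xv=Rk.apply([1,0,0])
def tcp_for(sc,n,lat=0):
    Rt=Rk*rel_R.inv(); ot=mid+upv*(sc-.0605)+nv*n+xv*lat
    return ot-Rt.apply(rel_o),Rt
E
cat > plan5.py <<'E'
from place import *
import sys
p,R,s=cur();print(p,s["joint_pos"].round(2))
P,Rt=tcp_for(.16,.07)
print("pre",P,Rt.as_euler("xyz"),"place",tcp_for(.16,0)[0], "d",-Rt.as_matrix()[:,2])
if sys.argv[1]=="1":gen(p,R,[(p+[0,0,.18],R,5,0),(P+[0,0,.05],Rt,15,0)],-1)
if sys.argv[1]=="2":gen(p,R,[(tcp_for(.16,.006)[0],Rt,8,0)],-1)
E
python3 plan5.py 1
```

```text
[ 0.45558064 -0.19527097  0.04458466] [ 0.18  0.9  -0.23  1.35 -0.97  2.57]
pre [0.51600146 0.22251959 0.15488233] [-3.14119022 -0.73476863  1.74842751] place [0.51135847 0.24832773 0.08997946] d [ 0.11885753 -0.65979536  0.74198583]
[-1, -3.38, 0, -1.24, 0, -0, 0, -1, -3.38, 0, -1.23, 0, 0, 0, -1, -3.38, 0, -1.24, 0, 0, 0, -1, -3.39, 0, -1.23, 0, 0, 0, -1, -3.38, 0.01, -1.24, 0, 0, 0, -1, 1.08, -0.48, -2.56, -0.009, 0.127, -0.037, -1, 1.4, -0.41, -2.41, -0.009, 0.128, -0.038, -1, 1.72, -0.33, -2.2, -0.01, 0.127, -0.037, -1, 1.99, -0.24, -1.98, -0.009, 0.127, -0.038, -1, 2.24, -0.14, -1.71, -0.009, 0.128, -0.037]
[-1, 2.44, -0.05, -1.41, -0.009, 0.127, -0.038, -1, 2.6, 0.07, -1.09, -0.009, 0.127, -0.037, -1, 2.71, 0.17, -0.75, -0.01, 0.128, -0.038, -1, 2.77, 0.28, -0.4, -0.009, 0.127, -0.037, -1, 2.79, 0.38, -0.03, -0.009, 0.127, -0.038, -1, 2.76, 0.5, 0.31, -0.009, 0.128, -0.037, -1, 2.67, 0.58, 0.67, -0.01, 0.127, -0.038, -1, 2.54, 0.68, 1.01, -0.009, 0.127, -0.037, -1, 2.37, 0.76, 1.33, -0.009, 0.127, -0.038, -1, 2.15, 0.83, 1.62, -0.009, 0.128, -0.037]
end [0.516  0.2225 0.2049] [-3.141 -0.735  1.748]
```

Call:
drive_tool --commands '[-1, -3.38, 0, -1.24, 0, 0, 0, -1, -3.38, 0, -1.23, 0, 0, 0, -1, -3.38, 0, -1.24, 0, 0, 0, -1, -3.39, 0, -1.23, 0, 0, 0, -1, -3.38, 0.01, -1.24, 0, 0, 0, -1, 1.08, -0.48, -2.56, -0.009, 0.127, -0.037, -1, 1.4, -0.41, -2.41, -0.009, 0.128, -0.038, -1, 1.72, -0.33, -2.2, -0.01, 0.127, -0.037, -1, 1.99, -0.24, -1.98, -0.009, 0.127, -0.038, -1, 2.24, -0.14, -1.71, -0.009, 0.128, -0.037]'

```text
clock: 17.15
tcp_pos: [0.4761, -0.0543, 0.2182]
ee_rot: [-3.006, 0.562, 1.482]
contact_force: [-0.6, -0.8, -1.4]
finger_gap: 0.669
```

Call:
drive_tool --commands '[-1, 2.44, -0.05, -1.41, -0.009, 0.127, -0.038, -1, 2.6, 0.07, -1.09, -0.009, 0.127, -0.037, -1, 2.71, 0.17, -0.75, -0.01, 0.128, -0.038, -1, 2.77, 0.28, -0.4, -0.009, 0.127, -0.037, -1, 2.79, 0.38, -0.03, -0.009, 0.127, -0.038, -1, 2.76, 0.5, 0.31, -0.009, 0.128, -0.037, -1, 2.67, 0.58, 0.67, -0.01, 0.127, -0.038, -1, 2.54, 0.68, 1.01, -0.009, 0.127, -0.037, -1, 2.37, 0.76, 1.33, -0.009, 0.127, -0.038, -1, 2.15, 0.83, 1.62, -0.009, 0.128, -0.037]'

```text
clock: 18.15
tcp_pos: [0.5164, 0.2229, 0.2052]
ee_rot: [3.139, -0.74, 1.75]
contact_force: [0.8, 0.7, -0.5]
finger_gap: 0.666
```

```bash
python3 plan5.py 2; python3 pic.py i
```

```text
[0.51638413 0.22292104 0.20519042] [ 0.01  0.34 -0.28  1.1   0.73  1.34]
pre [0.51600146 0.22251959 0.15488233] [-3.14119022 -0.73476863  1.74842751] place [0.51135847 0.24832773 0.08997946] d [ 0.11885753 -0.65979536  0.74198583]
[-1, -0.71, -0.01, 1.21, 0, -0.001, 0, -1, -0.7, -0.01, 1.21, 0, -0, 0, -1, -0.7, -0, 1.22, 0.001, -0.001, 0, -1, -0.71, -0.01, 1.21, -0, -0, 0.001, -1, -0.7, -0.01, 1.21, 0, -0.001, -0, -1, -0.7, -0, 1.22, 0, -0.001, -0, -1, -0.7, -0.01, 1.21, 0.001, -0, 0, -1, -0.7, -0.01, 1.22, -0, -0.001, 0, -1, 0, 0, 0, 0, 0, 0, -1, 0, 0, 0, 0, 0, 0]
end [0.5117 0.2462 0.0955] [-3.141 -0.735  1.749]
```

View pics/side_i.png

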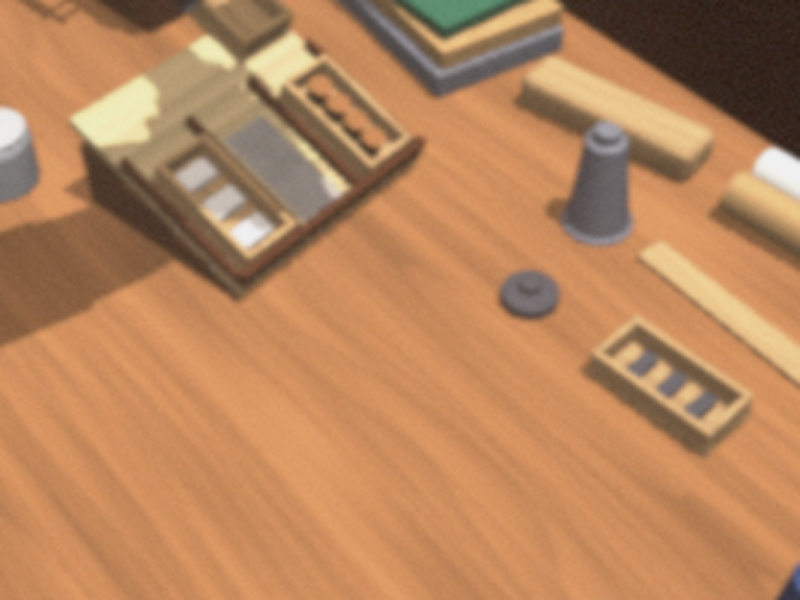

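View pics/top_i.png

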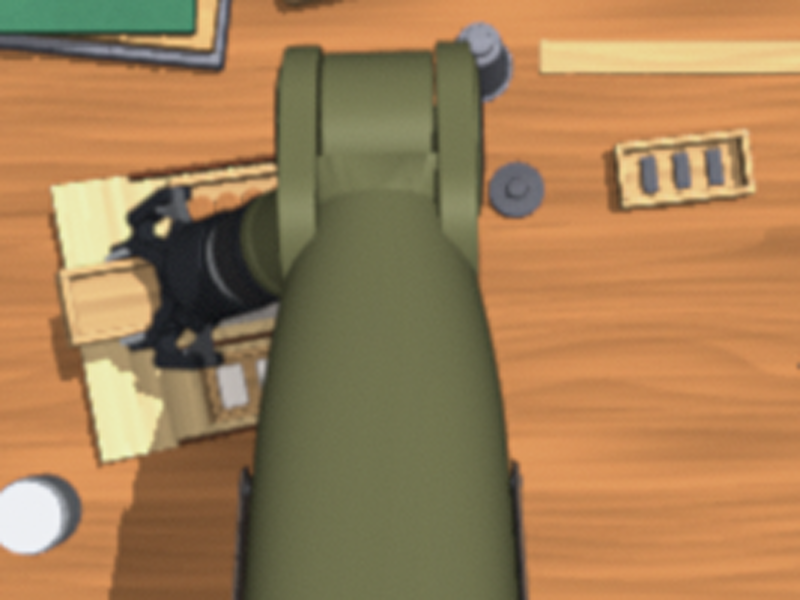

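Call:
drive_tool --commands '[-1, -0.71, -0.01, 1.21, 0, -0.001, 0, -1, -0.7, -0.01, 1.21, 0, 0, 0, -1, -0.7, 0, 1.22, 0.001, -0.001, 0, -1, -0.71, -0.01, 1.21, 0, 0, 0.001, -1, -0.7, -0.01, 1.21, 0, -0.001, 0, -1, -0.7, 0, 1.22, 0, -0.001, 0, -1, -0.7, -0.01, 1.21, 0.001, 0, 0, -1, -0.7, -0.01, 1.22, 0, -0.001, 0, -1, 0, 0, 0, 0, 0, 0, -1, 0, 0, 0, 0, 0, 0]'

```text
clock: 19.25
tcp_pos: [0.5111, 0.2449, 0.0954]
ee_rot: [-3.137, -0.729, 1.746]
contact_force: [0.8, 0.3, -0.8]
finger_gap: 0.671
```

```bash
python3 pic.py j; python3 - <<'E'
from place import *
p,R,s=cur()
o=p+R.apply(rel_o)
print(s["contact_force"],"slope,lat,n",(o-mid)@upv+.0605,(o-mid)@xv,(o-mid)@nv)
print("nv in tool",R.inv().apply(nv),"upv",R.inv().apply(upv))
E
```

```text
[ 0.64129629  0.55535579 -1.8793893 ] slope,lat,n 0.15906723541815013 -0.00019493790744464276 0.006871438026050923
nv in tool [ 0.33838521 -0.00177718 -0.941006  ] upv [ 9.41007014e-01 -5.47133425e-04  3.38386613e-01]
```

View pics/side_j.png

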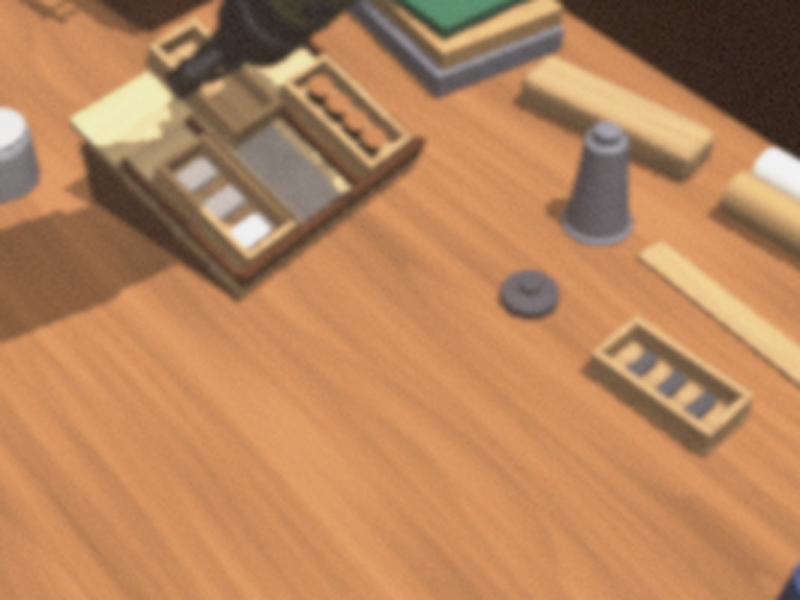

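View pics/top_j.png

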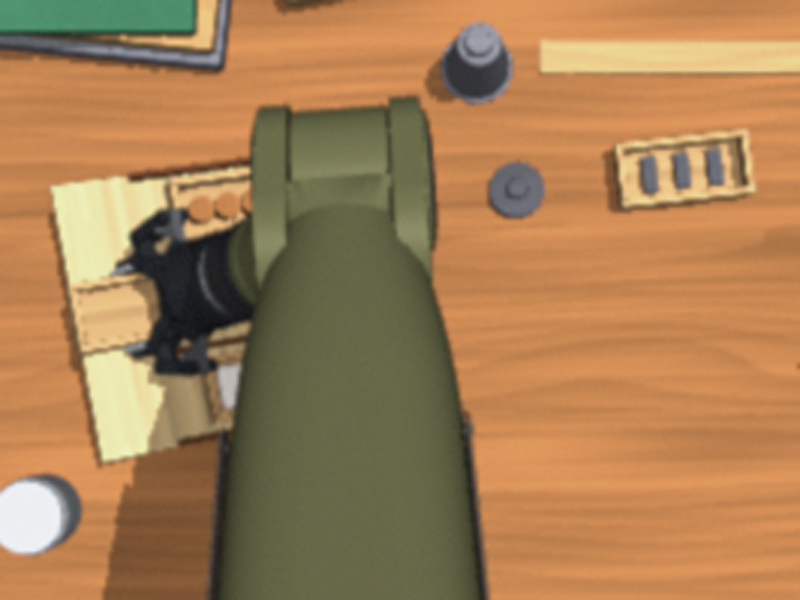

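Call:
drive_tool --commands '[-1, -0.05, 0, 0.15, 0, 0, 0, -1, -0.05, 0, 0.15, 0, 0, 0, -1, -0.05, 0, 0.12, 0, 0, 0, -1, -0.04, 0, 0.1, 0, 0, 0, -1, -0.03, 0, 0.08, 0, 0, 0, -1, 0, 0, 0, 0, 0, 0, -1, 0, 0, 0, 0, 0, 0, -1, 0, 0, 0, 0, 0, 0, -1, 0, 0, 0, 0, 0, 0, -1, 0, 0, 0, 0, 0, 0]'

```text
clock: 20.35
tcp_pos: [0.5113, 0.2466, 0.0918]
ee_rot: [-3.14, -0.731, 1.746]
contact_force: [-8.0, -19.0, 22.8]
finger_gap: 0.666
```

Call:
drive_tool --commands '[-1, 0.06, 0, -0.17, 0, 0, 0, 0.7, 0, 0, 0, 0, 0, 0, 0.7, 0, 0, 0, 0, 0, 0, 0.7, 0, 0, 0, 0, 0, 0, 0.7, 0, 0, 0, 0, 0, 0, 0.7, 0, 0, 0, 0, 0, 0, 0.7, 0, 0, -1, 0, 0, 0, 0.7, 0, 0, -2, 0, 0, 0, 0.7, 0, 0, -2, 0, 0, 0, 0.7, 0, 0, -2, 0, 0, 0]'

```text
clock: 21.35
tcp_pos: [0.5194, 0.2001, 0.144]
ee_rot: [-3.138, -0.73, 1.747]
contact_force: [0.4, 0.1, 0.4]
finger_gap: 0.849
```

```bash
python3 pic.py k
```

```text
(no output)
```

View pics/side_k.png

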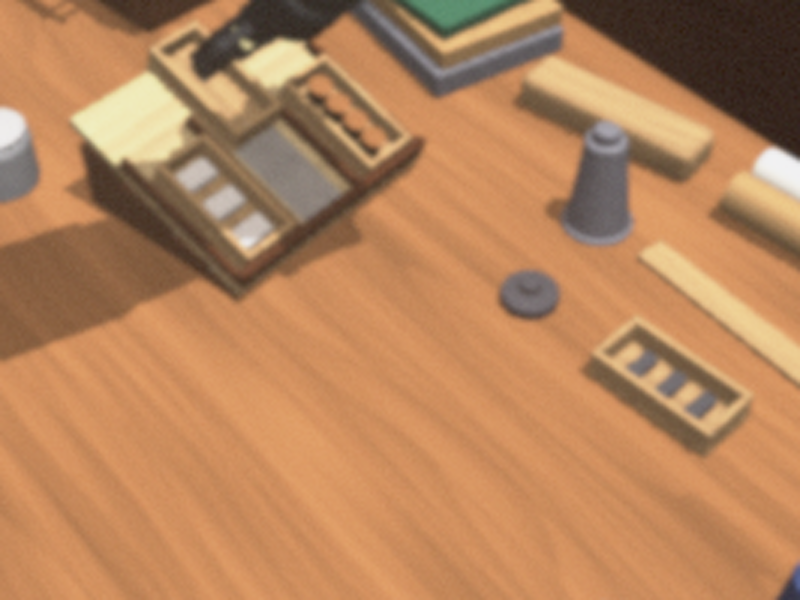

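View pics/top_k.png

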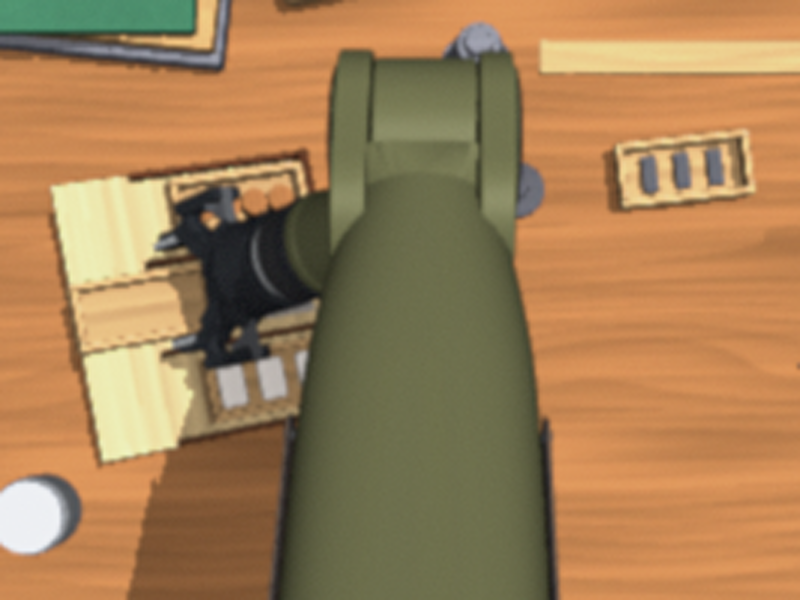

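```bash
cat > plan6.py <<'E'
from place import *
import sys
p,R,s=cur()
R3=Ro.from_matrix(np.array([upv,np.cross(-nv,upv),-nv]).T)
def at(sl,n,lat=0): return mid+upv*(sl-.0605)+nv*n+xv*lat
q=lambda v:((v-mid)@upv+.0605,(v-mid)@xv,(v-mid)@nv)
print(q(p),s["joint_pos"].round(2),s["contact_force"])
print("world->",R3.as_euler("xyz"))
a=sys.argv[1]
if a=="1":gen(p,R,[(p+nv*.05,R,3,0),(at(.262,.085),R3,7,0)],-1)
if a=="2":gen(p,R,[(at(.262,.014),R3,6,0)],-1)
if a=="3":gen(p,R,[(at(float(sys.argv[2]),.014),R3,int(sys.argv[3]),0)],-1)
E
python3 plan6.py 1
```

```text
(np.float64(0.14994362680790457), np.float64(0.0014732253139707124), np.float64(0.07397053311427793)) [-0.03  0.41 -0.33  1.02  0.71  1.3 ] [ 0.51104769 -0.32245366  0.53765796]
world-> [ 3.14159265 -0.38397244  1.74879633]
[-1, 0.56, 0, -1.57, 0, 0, 0, -1, 0.57, 0, -1.57, 0, 0, 0, -1, 0.56, 0.01, -1.56, 0, 0, 0, -1, 1.32, -0.02, 1.07, 0, -0.049, -0, -1, 1.37, -0.03, 1, 0, -0.05, -0, -1, 1.41, -0.02, 0.93, 0.001, -0.049, -0.001, -1, 1.46, -0.03, 0.85, -0, -0.049, 0, -1, 1.51, -0.02, 0.79, -0, -0.05, 0, -1, 1.53, -0.02, 0.71, 0, -0.049, 0, -1, 1.58, -0.02, 0.64, 0, -0.05, -0]
end [0.5023 0.2976 0.1973] [ 3.141 -0.384  1.749]
```

Call:
drive_tool --commands '[-1, 0.56, 0, -1.57, 0, 0, 0, -1, 0.57, 0, -1.57, 0, 0, 0, -1, 0.56, 0.01, -1.56, 0, 0, 0, -1, 1.32, -0.02, 1.07, 0, -0.049, 0, -1, 1.37, -0.03, 1, 0, -0.05, 0, -1, 1.41, -0.02, 0.93, 0.001, -0.049, -0.001, -1, 1.46, -0.03, 0.85, 0, -0.049, 0, -1, 1.51, -0.02, 0.79, 0, -0.05, 0, -1, 1.53, -0.02, 0.71, 0, -0.049, 0, -1, 1.58, -0.02, 0.64, 0, -0.05, 0]'

```text
clock: 22.45
tcp_pos: [0.4996, 0.2998, 0.1948]
ee_rot: [-3.138, -0.382, 1.749]
contact_force: [0.6, 0.2, -1.0]
finger_gap: -0.0
```

```bash
python3 plan6.py 2; python3 pic.py l
```

```text
(np.float64(0.26356054897123765), np.float64(-0.0022668485447597947), np.float64(0.08172448821445316)) [ 0.33  0.24 -0.28  0.99  0.38  1.73] [ 0.61083624  0.19720529 -0.96283771]
world-> [ 3.14159265 -0.38397244  1.74879633]
[-1, -0.02, 0.04, 1.13, -0.001, 0, 0, -1, -0.03, 0.04, 1.13, -0, 0.001, 0, -1, -0.02, 0.04, 1.13, -0.001, -0, 0, -1, -0.03, 0.04, 1.12, -0, 0, 0, -1, -0.02, 0.04, 1.13, -0.001, 0, 0, -1, -0.03, 0.04, 1.13, -0.001, 0.001, 0.001, -1, 0, 0, 0, 0, 0, 0, -1, 0, 0, 0, 0, 0, 0, -1, 0, 0, 0, 0, 0, 0, -1, 0, 0, 0, 0, 0, 0]
end [0.4975 0.3237 0.1315] [ 3.141 -0.384  1.748]
```

View pics/side_l.png

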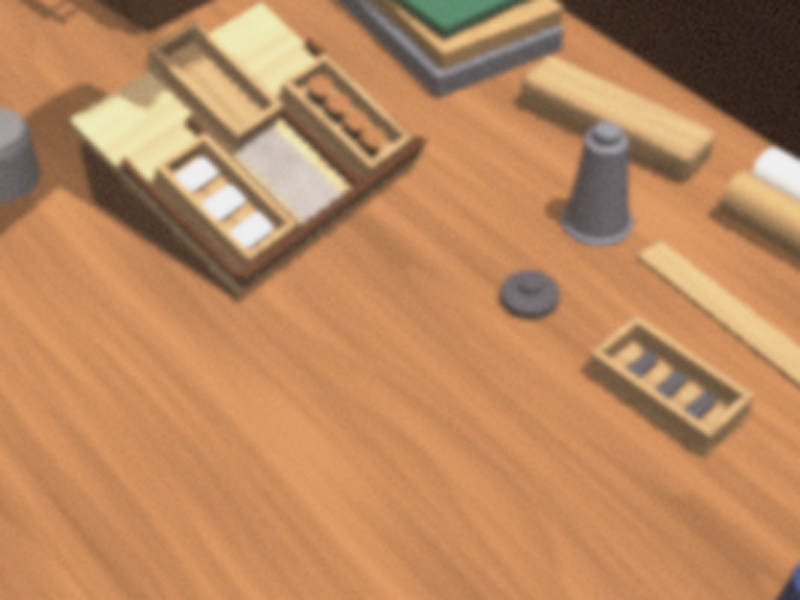

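View pics/top_l.png

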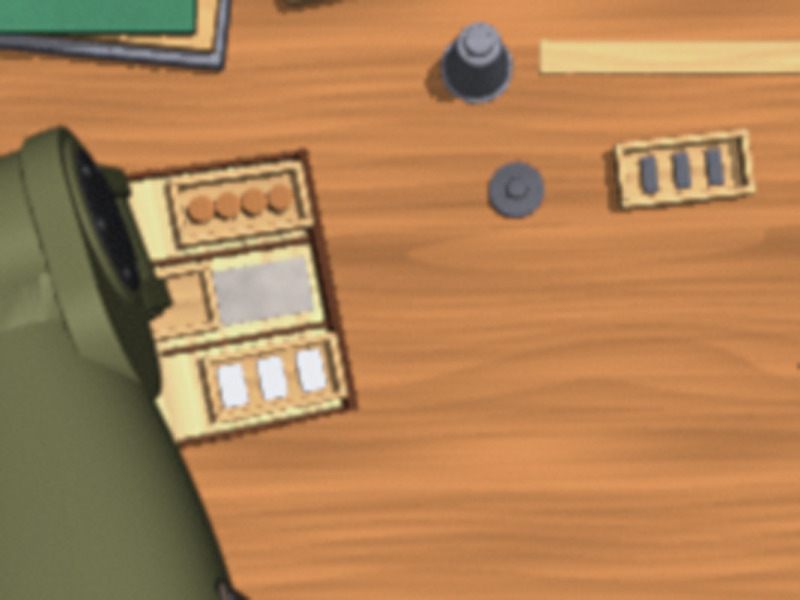

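Call:
drive_tool --commands '[-1, -0.02, 0.04, 1.13, -0.001, 0, 0, -1, -0.03, 0.04, 1.13, 0, 0.001, 0, -1, -0.02, 0.04, 1.13, -0.001, 0, 0, -1, -0.03, 0.04, 1.12, 0, 0, 0, -1, -0.02, 0.04, 1.13, -0.001, 0, 0, -1, -0.03, 0.04, 1.13, -0.001, 0.001, 0.001, -1, -0.5, 0, 0, 0, 0, 0, -1, -0.5, 0, 0, 0, 0, 0, -1, -0.5, 0, 0, 0, 0, 0, -1, 0, 0, 0, 0, 0, 0]'

```text
clock: 23.55
tcp_pos: [0.501, 0.3085, 0.1264]
ee_rot: [3.141, -0.386, 1.747]
contact_force: [-0.4, -0.4, 0.1]
finger_gap: -0.002
```

```bash
python3 plan6.py 3 .148 20; python3 pic.py m
```

```text
(np.float64(0.24560945944148377), np.float64(0.0007051858058355836), np.float64(0.015111061200315372)) [ 0.34  0.3  -0.37  0.83  0.38  1.75] [-0.38941023 -0.36959256  0.14237471]
world-> [ 3.14159265 -0.38397244  1.74879633]
[-1, -0.49, -0, 0, 0, -0, -0, -1, -0.49, -0.01, 0.01, 0, -0, -0, -1, -0.48, 0, 0, 0, -0, -0, -1, -0.49, -0, 0.01, 0, -0, -0, -1, -0.49, -0, 0, 0, -0, -0, -1, -0.49, -0.01, 0.01, 0, -0.001, -0, -1, -0.49, 0, 0, 0, 0, -0, -1, -0.48, -0, 0.01, 0, 0, -0.001, -1, -0.49, -0.01, 0, 0, 0, 0, -1, -0.49, 0, 0.01, 0.001, 0, 0]
[-1, -0.49, -0, 0, -0, -0, 0, -1, -0.49, -0.01, 0.01, -0, -0, 0, -1, -0.48, 0, 0, -0, -0, 0, -1, -0.49, -0, 0.01, -0, -0, 0, -1, -0.49, -0.01, 0, -0, -0, -0, -1, -0.49, 0, 0.01, -0, -0.001, -0, -1, -0.49, -0, 0, -0, 0, -0, -1, -0.49, -0.01, 0.01, -0, 0, -0, -1, -0.48, 0, 0.01, -0, 0, -0, -1, -0.49, -0, 0, 0, 0, -0]
end [0.5163 0.2197 0.0888] [-3.141 -0.384  1.748]
```

View pics/side_m.png

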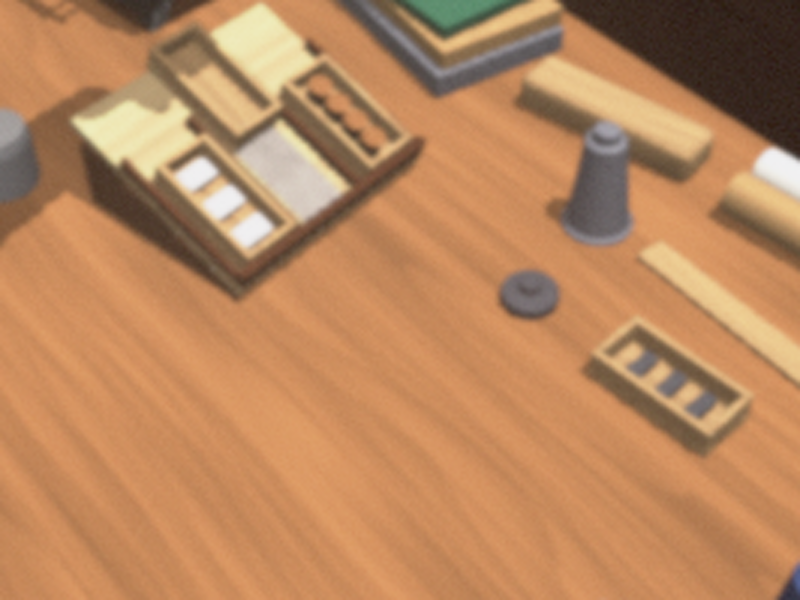

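```bash
python3 - <<'E'
from workcell import *
from h import *
import cv2
for n in("side","top"):print(n,proj(np.array([[.501,.3085,.1264],[.501,.3085,.3]]),camera_params(n)))
im=camera('side')[:,:,::-1];cv2.imwrite('pics/side_full2.png',cv2.resize(im,(800,600)))
E
```

```text
side [[189.71862074 137.08116122]
 [180.01491724  81.1237933 ]]
top [[152.99845994 228.40591332]
 [130.10093953 225.96031795]]
```

View pics/side_full2.png

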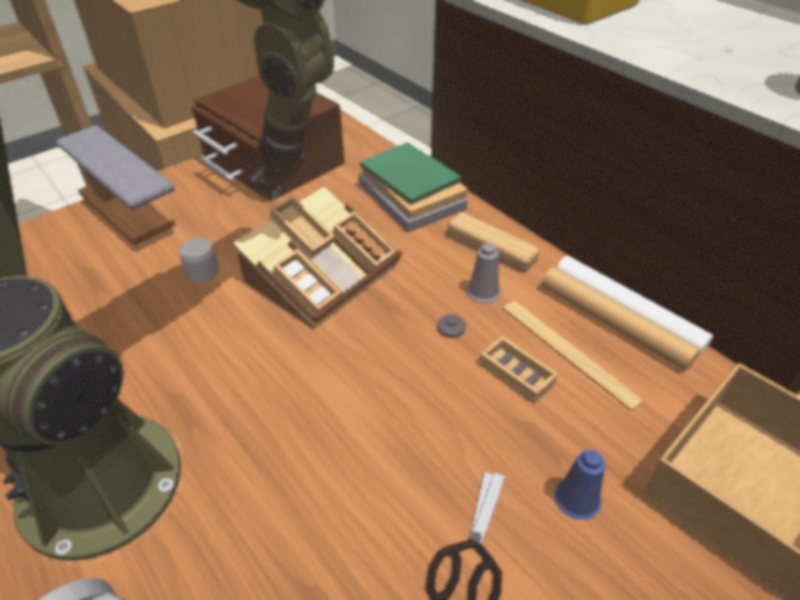

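Fingertip is just above the tray's upper end, at px (190,137) in the raw image. Push.

Call:
drive_tool --commands '[-1, -0.49, 0, 0, 0, 0, 0, -1, -0.49, 0, 0, 0, 0, 0, -1, -0.49, 0, 0, 0, 0, 0, -1, -0.49, 0, 0, 0, 0, 0, -1, -0.49, 0, 0, 0, 0, 0, -1, -0.49, 0, 0, 0, 0, 0, -1, -0.49, 0, 0, 0, 0, 0, -1, -0.49, 0, 0, 0, 0, 0, -1, -0.49, 0, 0, 0, 0, 0, -1, 0, 0, 0, 0, 0, 0]'

```text
clock: 24.7
tcp_pos: [0.5077, 0.2683, 0.1092]
ee_rot: [-3.141, -0.386, 1.747]
contact_force: [0.5, -0.3, 0.4]
finger_gap: -0.002
```

```bash
python3 plan6.py 3 .145 10; python3 pic.py n
```

```text
(np.float64(0.20145528080715522), np.float64(0.00021452621560171905), np.float64(0.01444624727359856)) [ 0.27  0.31 -0.4   0.82  0.38  1.67] [ 0.50250141 -0.32530428  0.41789807]
world-> [ 3.14159265 -0.38397244  1.74879633]
[-1, -0.56, -0, 0, 0, -0, -0, -1, -0.57, -0, 0.01, 0, -0, -0, -1, -0.56, -0, 0, 0, -0.001, -0, -1, -0.57, -0.01, 0, 0, 0, -0.001, -1, -0.56, 0, 0.01, 0, 0, 0, -1, -0.57, 0, 0, 0, -0, 0, -1, -0.56, -0, 0.01, 0, -0, -0, -1, -0.57, -0, 0, 0, -0, -0, -1, -0.56, -0, 0, 0, -0.001, -0, -1, -0.57, -0.01, 0.01, 0, 0, -0]
end [0.5167 0.2169 0.0876] [-3.141 -0.384  1.748]
```

View pics/side_n.png

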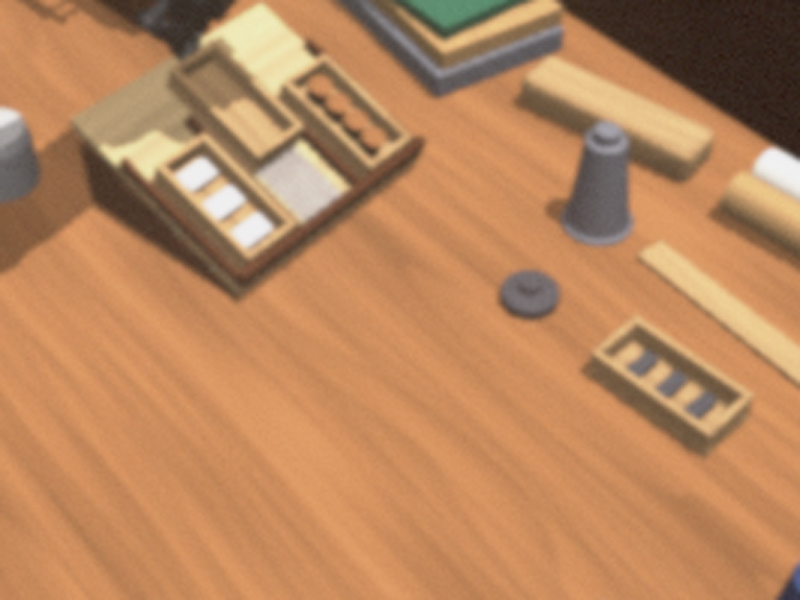

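Sliding well. Continue.

Call:
drive_tool --commands '[-1, -0.56, 0, 0, 0, 0, 0, -1, -0.56, 0, 0, 0, 0, 0, -1, -0.56, 0, 0, 0, 0, 0, -1, -0.56, 0, 0, 0, 0, 0, -1, -0.56, 0, 0, 0, 0, 0, -1, -0.56, 0, 0, 0, 0, 0, -1, -0.56, 0, 0, 0, 0, 0, -1, -0.56, 0, 0, 0, 0, 0, -1, -0.56, 0, 0, 0, 0, 0, -1, 0, 0, 0, 0, 0, 0]'

```text
clock: 25.8
tcp_pos: [0.516, 0.2223, 0.0902]
ee_rot: [-3.141, -0.386, 1.747]
contact_force: [0.2, 0.3, -0.3]
finger_gap: 0.004
```

```bash
python3 plan6.py 3 .130 10; python3 pic.py o
```

```text
(np.float64(0.15097307190767095), np.float64(0.00019114222434950641), np.float64(0.014316540533046608)) [ 0.18  0.34 -0.41  0.82  0.39  1.58] [ 0.1611001   0.31374505 -0.29217713]
world-> [ 3.14159265 -0.38397244  1.74879633]
[-1, -0.21, -0, 0, 0, -0, -0, -1, -0.21, -0, 0.01, 0, -0, -0, -1, -0.21, -0, -0, 0, -0.001, -0, -1, -0.21, -0.01, 0, 0, 0, -0.001, -1, -0.21, 0, 0, 0, 0, 0, -1, -0.21, 0, 0.01, 0, -0, 0, -1, -0.21, -0, 0, 0, -0, -0, -1, -0.21, -0, 0, 0, -0, -0, -1, -0.21, -0.01, 0.01, 0, -0.001, -0, -1, -0.21, 0, -0, 0, 0, -0.001]
end [0.5192 0.2032 0.082 ] [ 3.141 -0.384  1.749]
```

View pics/side_o.png

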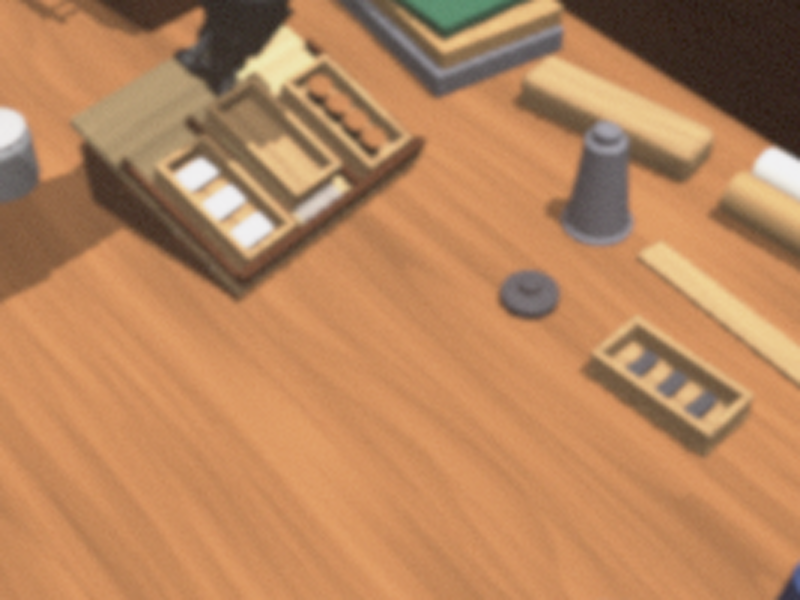

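Call:
drive_tool --commands '[-1, -0.21, 0, 0, 0, 0, 0, -1, -0.21, 0, 0, 0, 0, 0, -1, -0.21, 0, 0, 0, 0, 0, -1, -0.21, 0, 0, 0, 0, 0, -1, -0.21, 0, 0, 0, 0, 0, -1, -0.21, 0, 0, 0, 0, 0, -1, -0.21, 0, 0, 0, 0, 0, -1, -0.21, 0, 0, 0, 0, 0, -1, 0, 0, 0, 0, 0, 0, -1, 0, 0, 0, 0, 0, 0]'

```text
clock: 26.9
tcp_pos: [0.5187, 0.2076, 0.0842]
ee_rot: [-3.142, -0.386, 1.748]
contact_force: [-0.1, -0.5, -0.7]
finger_gap: -0.005
```

```bash
python3 plan6.py 3 .130 10|head -1; python3 pic.py p
```

```text
(np.float64(0.13489673457925405), np.float64(0.0002941684703565494), np.float64(0.014362336109802644)) [ 0.16  0.35 -0.42  0.82  0.39  1.55] [-0.10801375 -0.52015332 -0.72197498]
```

View pics/side_p.png

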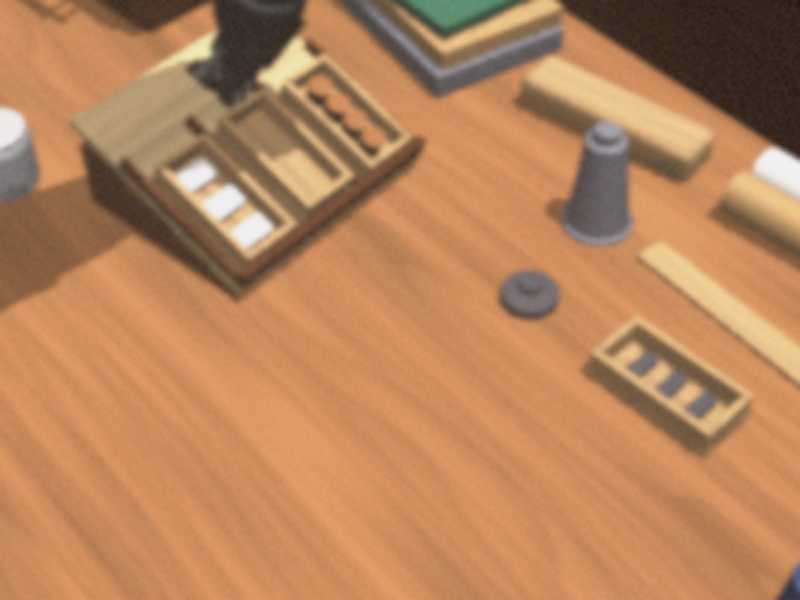

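Nearly there; a few more mm, slowly.

Call:
drive_tool --commands '[-1, -0.08, 0, 0, 0, 0, 0, -1, -0.08, 0, 0, 0, 0, 0, -1, -0.08, 0, 0, 0, 0, 0, -1, -0.08, 0, 0, 0, 0, 0, -1, -0.08, 0, 0, 0, 0, 0, -1, 0, 0, 0, 0, 0, 0, -1, 0, 0, 0, 0, 0, 0, -1, 0, 0, 0, 0, 0, 0, -1, 0, 0, 0, 0, 0, 0, -1, 0, 0, 0, 0, 0, 0]'

```text
clock: 28.0
tcp_pos: [0.5194, 0.2041, 0.0828]
ee_rot: [3.141, -0.386, 1.748]
contact_force: [-0.2, -0.2, 0.4]
finger_gap: 0.001
```

Call:
drive_tool --commands '[-1, -0.08, 0, 0, 0, 0, 0, -1, -0.08, 0, 0, 0, 0, 0, -1, -0.06, 0, 0, 0, 0, 0, -1, 0, 0, 0, 0, 0, 0, -1, 0, 0, 0, 0, 0, 0, -1, 0, 0, 0, 0, 0, 0, -1, 0, 0, 0, 0, 0, 0, -1, 0, 0, 0, 0, 0, 0, -1, 0, 0, 0, 0, 0, 0, -1, 0, 0, 0, 0, 0, 0]'

```text
clock: 29.0
tcp_pos: [0.5197, 0.2025, 0.0821]
ee_rot: [3.141, -0.387, 1.748]
contact_force: [-1.0, 5.8, 2.2]
finger_gap: -0.007
```

```bash
python3 plan6.py 3 .130 10|head -1; python3 pic.py q
```

```text
(np.float64(0.12924697346841993), np.float64(0.0003481751636772134), np.float64(0.01444541248397296)) [ 0.15  0.35 -0.42  0.82  0.39  1.54] [-0.95410071  5.81582151  2.20240761]
```

View pics/side_q.png

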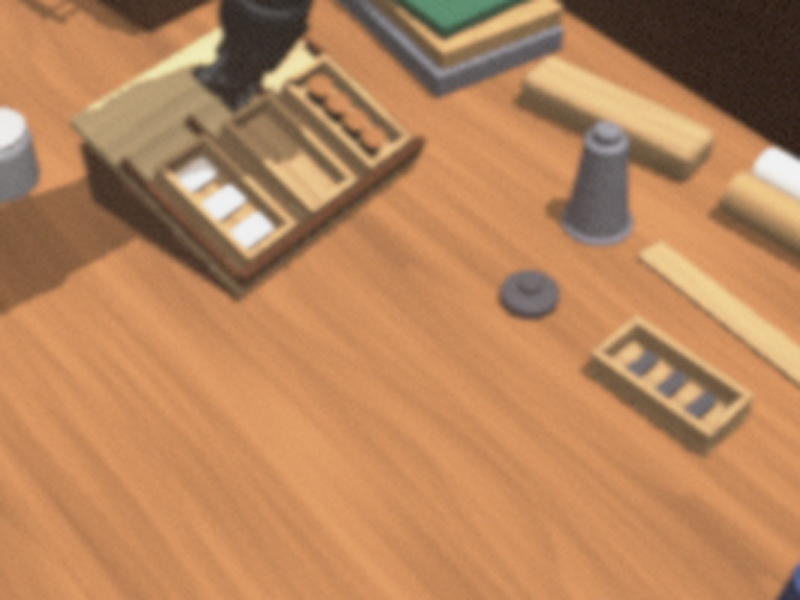

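Call:
drive_tool --commands '[-1, 0.5, 0, 0, 0, 0, 0, -1, 1, 0, 0, 0, 0, 0, -1, 1, 0, -0.5, 0, 0, 0, -1, 1, 0, -2, 0, 0, 0, -1, 1, 0, -3, 0, 0, 0, -1, 1, 0, -3, 0, 0, 0, -1, 1, 0, -3, 0, 0, 0, -1, 1, 0, -3, 0, 0, 0, -1, 0, 0, 0, 0, 0, 0, -1, 0, 0, 0, 0, 0, 0]'

```text
clock: 30.1
tcp_pos: [0.5177, 0.217, 0.2457]
ee_rot: [3.139, -0.385, 1.75]
contact_force: [-0.1, -0.2, -0.3]
finger_gap: -0.005
```

```bash
python3 pic.py r; python3 - <<'E'
from workcell import *
from place import *
from h import *
import pickle
S=pickle.load(open("S.pkl","rb"))
cps={n:camera_params(n) for n in("side","top")}
for n in cps:camera(n)
print(state()["contact_force"])
f=lambda p:box()@(Ro.from_euler("z",p[2])*Ro.from_euler("x",np.radians(22))).as_matrix().T+[p[0],p[1],.043]
for t,x0 in(("tray",[mid[0],mid[1],.178]),("tray_bobbins",S["tray_bobbins"]),("tray_chalk",S["tray_chalk"])):
    o=[]
    for n in cps:
        for d in outline_of(n,t)[:3]:
            print(t,n,round(d["conf"],2),d["bbox"])
        best=max(outline_of(n,t),key=lambda d:-cost(f(x0),[(d["region"].astype(float),cps[n])]) if d["region"].any() else -99,default=None)
        if best: o.append((best["region"].astype(float),cps[n]))
    x0=np.array(x0)
    r=minimize(lambda p:cost(f(p),o),x0,method="Nelder-Mead",options=dict(initial_simplex=x0+np.array([[0,0,0],[.01,0,0],[0,.01,0],[0,0,.1]])))
    print(t,x0.round(4),r.x.round(4),r.fun/len(o))
E
```

```text
[ 0.42678077 -0.84708913 -0.78801704]
tray side 0.84 [233.9, 182.2, 44.1, 36.9]
tray top 0.5 [244.9, 211.5, 8.8, 21.8]
tray [0.5297 0.145  0.178 ] [0.5283 0.14   0.2042] 3.162048374441787
tray_bobbins side 0.95 [254.8, 167.4, 46.9, 36.9]
tray_bobbins top 0.67 [372.2, 138.9, 108.3, 13.6]
tray_bobbins top 0.48 [239.4, 184.3, 8.3, 22.4]
tray_bobbins [0.6072 0.1587 0.1756] [0.607  0.1601 0.1899] 1.0869857706396169
tray_chalk side 0.89 [213.7, 196.4, 44.7, 44.3]
tray_chalk top 0.79 [248.8, 239.8, 8.5, 21.2]
tray_chalk [0.4522 0.1313 0.1922] [0.4511 0.1293 0.1962] 2.154712253860854
```

View pics/side_r.png

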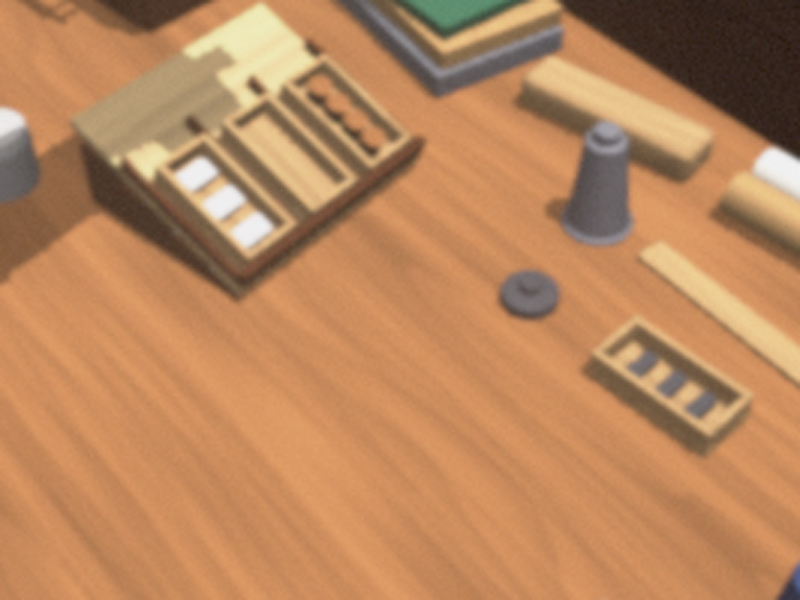

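View pics/top_r.png

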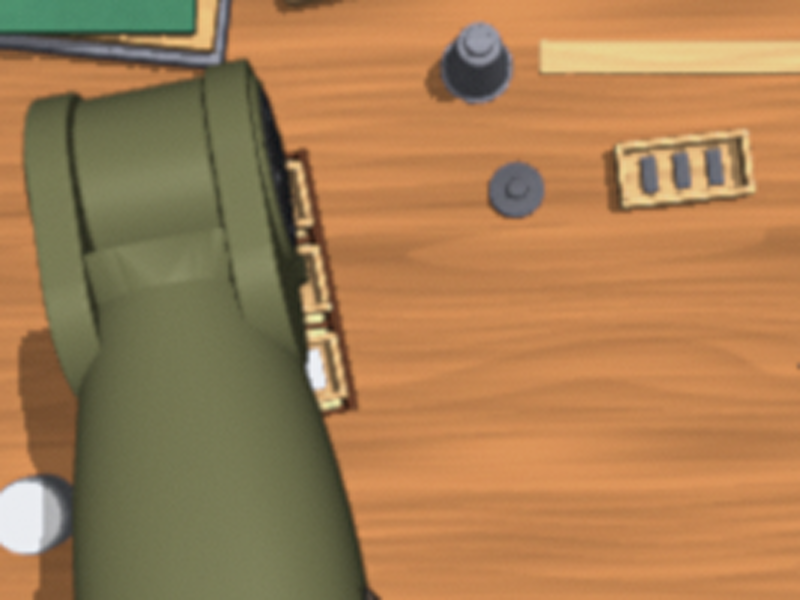

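```bash
python3 -c "
from workcell import *
s=state();print(s['clock'],s['contact_force']);print(job_done())"
```

```text
30.9 [-0.04575154  0.53783445 -0.17610175]
the job is handed in; nothing more can be done
None
```

I turned the upturned tray over, and it now lies the right way up in the free middle lane with its lower end against the stop. I handed the job in at about 31 s.

I did not tip it down the slope. Instead I:
1. stood it on end on the table;
2. regripped it from the open side;
3. turned it the rest of the way and laid it on the upper slope;
4. pushed it down with the shut fingers until it met the stop, at about 6 N.

**Last checks:**
- **Pictures:** the side view shows the tray flat and level with the two trays beside it. The top view, though the arm covered most of the rack, shows its lower end against the stop strip. The buckle tray and weight show no visible shift; the other bystanders were not re-measured.
- **Position fits:** the middle tray came out about 5 mm from the lane point, and the other two trays within about 2.5 mm of where they started. These fits are weak because the arm hid most of the rack in the top view and their match was poor, so I relied mainly on the pictures. The 5 mm does agree with the push meeting the stop where it should.
- **Clearance:** the arm was clear of everything at the end, with contact force near zero.

One reading was higher than planned: lowering the tray onto the slope gave a force of about 31 N. I backed off before releasing.

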